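# Set and fill the chocolate mill on the hall's refreshment counter

### The job

Get the chocolate mill ready for the evening: with its hopper still empty, first turn the adjustment ring clockwise until the burrs touch and then back it off four clicks. Next gather all the chocolate lumps from the board in the steel portion tray, so that they are all in it together, and tip them out of it into the hopper. Finish with the empty tray back on its rubber mat and the lid seated on the hopper, and do not knock or shift the cups and the glass jar standing about.

Things in the scene. Friction and masses are not known exactly. Their poses are not given: they have to be found in the camera images.
- mill: Low grey electric mill, fixed to the counter, body 320 x 130 mm, its top 100 mm above the counter. Origin on the counter under the middle of the body; its x axis runs along its length from the hopper (90 mm to -x of the origin) to the adjustment ring (90 mm to +x), z up. Nothing on its top is higher than the hopper's rim.
- hopper_mouth (a point): Centre of the round mouth of the aluminium hopper, level with its rim, 175 mm above the counter. Outer radius at the rim 75 mm, inner 70 mm; the hopper narrows to 45 mm radius and its floor lies 71 mm below the rim. Axes as the mill's.
- ring_grip (a point): Point on the vertical axis of the adjustment ring at the height to grip it (127 mm above the counter). The ring is a plain round knurled dark steel collar, 60 mm across and 35 mm tall (from 107 to 142 mm above the counter); it can be pinched across any diameter and the fingers may reach down to 103 mm. It carries a white mark on its top.
- ring (a joint): Angle of the adjustment ring in rad: 0 where the burrs touch (a hard stop; the ring's white mark then faces the small brass pin on the mill's top), growing as it is turned anticlockwise seen from above (coarser), up to 3.6. One click is 15 degrees (0.262 rad), shown by one white tick on the scale around it and one rib of the ring; every fourth tick is longer. The clicks are not felt: it turns with an even friction of about 0.15 N m and stays where it is left.
- tray_grip (a point): Grip point in the upright pale wooden fin that is the portion tray's handle. Tray axes: x from the handle to the open pouring end, z up when it stands. The fin is 14 mm thick (tray y), 46 mm long (x) and reaches from the tray's underside up to 70 mm; this point lies in the middle of its thickness and length, 52 mm above the tray's underside. It is flat-sided, so it may be pinched across its thickness with the gripper leaning at any angle. Tray and handle weigh about 0.2 kg.
- tray_in (a point): Middle of the tray's inner floor: 83 mm to +x and 48 mm below point tray_grip. The steel tray is 84 mm wide (y) outside, 76 mm inside, 35 mm tall with 4 mm sheet, its floor runs from 56 mm behind this point (inner back wall) to the pouring end 65 mm ahead, which is open with no lip. Lumps slide out when it is tipped by some 25 to 40 degrees.
- tray_lip (a point): Middle of the tray floor's upper edge at the open pouring end, 148 mm to +x and 48 mm below point tray_grip.
- mat_spot (a point): Place on top of the thin (3 mm) fixed black rubber mat, 200 x 110 mm, where the middle of the tray's underside (4 mm under point tray_in) stands at the start. The mat's x axis is along its length and the tray starts with its x axis the same way; mat centre 20 mm to -x of this point.
- lid_knob (a point): Centre of the steel knob of the hopper's loose black lid, 28 mm across, 26 mm tall; 43 mm above the lid's underside. The lid is a disc of 156 mm diameter and 6 mm thick (10 to 16 mm above its underside) over a plug of 112 mm diameter, 10 mm deep with a tapered edge, which drops loosely into the hopper's mouth. It lies on the counter on its plug at the start; on the hopper this point stands 33 mm above the rim. Weighs 0.12 kg.
- lump0_center (a point): Centre of a dark brown chocolate lump, a rounded block 30 x 22 x 20 mm (its x, y, z), about 18 g, lying on the 12 mm thick fixed wooden board (160 x 280 mm). Three to five of the five lumps are present.
- lump1_center (a point): Centre of a dark brown chocolate lump, a rounded block 30 x 22 x 20 mm (its x, y, z), about 18 g, lying on the 12 mm thick fixed wooden board (160 x 280 mm). Three to five of the five lumps are present.
- lump2_center (a point): Centre of a dark brown chocolate lump, a rounded block 30 x 22 x 20 mm (its x, y, z), about 18 g, lying on the 12 mm thick fixed wooden board (160 x 280 mm). Three to five of the five lumps are present.
- lump3_center (a point): Centre of a dark brown chocolate lump, a rounded block 30 x 22 x 20 mm (its x, y, z), about 18 g, lying on the 12 mm thick fixed wooden board (160 x 280 mm). Three to five of the five lumps are present.
- lump4_center (a point): Centre of a dark brown chocolate lump, a rounded block 30 x 22 x 20 mm (its x, y, z), about 18 g, lying on the 12 mm thick fixed wooden board (160 x 280 mm). Three to five of the five lumps are present.
- cup: Empty paper cup standing on the counter, 74 mm across, 90 mm tall; origin under its centre. Leave alone.
- cup_stack: Stack of paper cups, 74 mm across, 170 mm tall; origin under its centre. Leave alone.
- jar: Glass jar with a steel cap, 68 mm across, 85 mm tall; origin under its centre. Leave alone.
Mind the look-alikes: they are no part of the job. Of the things that look like the part that bears lid_knob, the larger one is meant.

How it is judged:
On the way, in this order (a step that is already met when the one before it is completed fails the run):
1. the ring is turned clockwise until the burrs touch (within 0.05 rad of the stop), the hopper still empty (value of joint ring below 0.05 rad and horizontal distance between each of lump0_center, lump1_center, lump2_center, lump3_center, lump4_center and hopper_mouth above 0.08 m), for 0.2 s.
2. the ring is backed off four clicks (to within half a click) (value of joint ring between 0.917198 and 1.1772 rad), for 0.3 s.
3. all the lumps lie together in the tray (x of lump0_center in the frame of tray_in between -0.062 and 0.068 m and y of lump0_center in the frame of tray_in between -0.045 and 0.045 m and z of lump0_center in the frame of tray_in between -0.003 and 0.05 m and x of lump1_center in the frame of tray_in between -0.062 and 0.068 m and y of lump1_center in the frame of tray_in between -0.045 and 0.045 m and z of lump1_center in the frame of tray_in between -0.003 and 0.05 m and x of lump2_center in the frame of tray_in between -0.062 and 0.068 m and y of lump2_center in the frame of tray_in between -0.045 and 0.045 m and z of lump2_center in the frame of tray_in between -0.003 and 0.05 m and x of lump3_center in the frame of tray_in between -0.062 and 0.068 m and y of lump3_center in the frame of tray_in between -0.045 and 0.045 m and z of lump3_center in the frame of tray_in between -0.003 and 0.05 m and x of lump4_center in the frame of tray_in between -0.062 and 0.068 m and y of lump4_center in the frame of tray_in between -0.045 and 0.045 m and z of lump4_center in the frame of tray_in between -0.003 and 0.05 m), for 0.2 s.
4. the tray is tipped (more than 17 degrees) with its pouring end over the hopper's mouth (angle between tray_in's own z axis and vertical above 0.3 rad and horizontal distance between tray_lip and hopper_mouth below 0.1 m and z of tray_lip in the frame of hopper_mouth above -0.03 m), for 0.1 s.
At the end, for the whole second after the job is handed in: The ring stands four clicks (60 degrees, within half a click) off the burrs' touch, every lump is in the hopper below its rim, the tray stands upright on its mat within 40 mm of where it stood, and the lid is seated on the hopper: level, within 13 mm of centred, its disc on the rim within 5 mm (all of step 2 and horizontal distance between each of lump0_center, lump1_center, lump2_center, lump3_center, lump4_center and hopper_mouth below 0.072 m and z of lump0_center in the frame of hopper_mouth between -0.09 and 0 m and z of lump1_center in the frame of hopper_mouth between -0.09 and 0 m and z of lump2_center in the frame of hopper_mouth between -0.09 and 0 m and z of lump3_center in the frame of hopper_mouth between -0.09 and 0 m and z of lump4_center in the frame of hopper_mouth between -0.09 and 0 m and horizontal distance between tray_in and mat_spot below 0.04 m and angle between each of tray_in, lid_knob's own z axis and vertical below 0.08 rad and z of tray_in in the frame of mat_spot between -0.002 and 0.01 m and horizontal distance between lid_knob and hopper_mouth below 0.013 m and z of lid_knob in the frame of hopper_mouth between 0.028 and 0.038 m).
It fails at once if a cup, the cup stack or the jar is shifted by more than 40 mm or tipped (distance of any of cup, cup_stack, jar from where it was at the start of the episode above 0.04 m or angle between any of cup, cup_stack, jar's own z axis and vertical above 0.4 rad).
Of lump0, lump1, lump2, lump3, lump4 only 3 to 5 are there at a start; the rules pass over those that are not, and their reading is None.
At some moment in a run one of lump0, lump1, lump2, lump3, lump4 may be knocked a few centimetres aside while the robot is not near it.
It also fails if it takes over 208 s, if anything falls off the work surface, if the arm or the gripper's body presses on something with over 40 N, if the wrist force passes 120 N, or if a joint passes its speed limit or range.

### The arm

A 6-joint arm with a two-finger parallel gripper is mounted at the origin on the work surface. World frame = base frame: x ahead of the robot, y to its left, z up, the work surface at z = 0. Lengths are in m, angles in rad, forces in N, time in s.
With the tool pointing down it reaches from about 0.325 to 0.75 m from the base axis. Payload 7.6 kg.
Tool frame: the origin (TCP) lies on the mounting face of the last link; the fingertips stand 173 mm ahead of it and the grasp point (between the pads) lies 155 mm ahead of it (env.grasp_offset is the distance from the TCP to the grasp point, in m); z points along the fingers, y is the line along which they close (so a half turn about z gives the same grasp; the last joint's range is limited). The gripper opens to 85 mm and grips with 20 to 120 N. Pads are 22 mm wide; open, the fingers measure 114 mm over their backs; the gripper's body (76 mm by 85 mm) begins 54 mm behind the grasp point. The pads swing forward as they close: fully open they stand 13 mm farther back than shut.
Start: joints at [1.232, 0.052, 1.401, -0, 1.689, -0.07], TCP at [0.139, 0.506, 0.405] pointing down, gripper open.
Joint ranges: [-2.9, 2.9], [-0.91, 2.17], [0.12, 2.37], [-1.06, 4.2], [0.26, 2.73], [-2.93, 2.93]. Speed limits (rad/s): [2.57, 2.57, 3.01, 3.14, 3.14, 3.14].

### API

Orientations are given as a unit quaternion [w, x, y, z].
In Python, from plant import telemetry, optics, ticket, env gives the robot as it stands.
- The arm moves only by the tool arm_command, never from a script. Its argument "plan" is one flat list of numbers, 5 for each row, row after row: the closure, from 0 (fully open) to 1 (shut), then the shift along the tool's x, y, z in mm, then the turn about the tool's z in rad. A call has 1 to 8 rows; each row is the pose to reach, as a shift and turn from the pose commanded when the call began, along the tool's axes at that moment; what a row does not reach only later rows make up. A row lasts 1/10 s, in which the tool goes at most 50 mm and 8.59 degrees, less where a joint would pass 70% of its speed; a pose out of reach is approached as far as the arm can. A call with a gripper value outside its range is refused whole. The fingers move at their own pace and stop on an object; "force" is the grip in N (left out, the last holds). Time passes only in rows, so rows that repeat a pose let the fingers close. It gives the time, the measured TCP pose, the force, the opening and the grip force at its end, in the units of the state.
- telemetry.get_obs(): the state, without advancing time (a new reading comes with each control period).
- optics.camera(name): name is "scene" or "top" or "wrist"; returns a dict with "image" (480x640x3 uint8, red, green, blue), "fovy" (degrees; the focal length in pixels is half the picture's height over the tangent of half this angle, whatever the lens; pixels are square), "cx", "cy" (the principal point, pixels), "camera_from_world" (4x4, takes a point from world to camera coordinates). Camera axes: x right, y down, z forward; pixel columns grow to the right and rows downward; lengths in m; the calibration is good to about 2 mm. A picture is of the moment at which its call begins. There is no depth.
- ticket.job_done(): hands the job in; it is judged then, once.
The state is a dict: "time_s": time; "joint_positions": joint angles; "qvel": joint speeds; "joint_efforts": joint torques, N m; "tool_pos": TCP position; "ee_rot": TCP orientation; "contact_force": force on the tool from outside, world axes, zero at the start; "moment": the same for the moment, N m; "gripper_width": finger opening in m; "grip_force": force on a finger pad.
Only numpy, scipy, OpenCV 4.12 (cv2) and the standard library are available. Lean on these libraries where they do the work, as an engineer would, in place of code of your own. Each camera call takes 0.05 s, during which the arm holds its last target. There are 200 camera calls.

## Working session

There is one attempt and no reset: what is moved stays moved. The work goes in short steps, Python scripts to look and compute and a tool call to move; the robot and the scene stay as the last step left them, time stands still between calls to the robot, and variables do not carry over. Pictures are saved under pics/ and viewed, at most 14 in all, crops included, and the job is handed in when it is done.

Besides the shell and the picture viewer there is one more tool, called after "Call:" in YAML: its name, and indented under it one key for each argument. arm_command: Moves the arm, as the interface text tells. Its arguments: {"type":"object","properties":{"plan":{"type":"array","items":{"type":"number"}},"force":{"type":"number"}},"required":["plan"]}

```bash
mkdir -p pics; ls; python3 - <<'E'
from plant import telemetry, optics, env
import cv2,json
for n in("scene","top"):
    c=optics.camera(n); cv2.imwrite(f"pics/{n}0.png",c["image"][:,:,::-1]); print(n,c["fovy"],c["cx"],c["cy"],c["camera_from_world"].round(4).tolist(),[k for k in c])
print(telemetry.get_obs(),env.grasp_offset)
E
```

```text
pics
scene 44.59752297447682 312.5004651069789 235.10316449804577 [[0.7619, 0.6477, -0.0004, -0.3769], [0.4203, -0.4949, -0.7605, -0.1209], [-0.4928, 0.5793, -0.6493, 1.6291], [0.0, 0.0, 0.0, 1.0]] ['image', 'fovy', 'cx', 'cy', 'camera_from_world']
top 50.84200820555662 318.4690937313685 244.2050580585319 [[-0.0224, -0.9997, 0.0056, -0.0079], [-0.9801, 0.0209, -0.1972, 0.5113], [0.197, -0.0099, -0.9803, 1.3178], [0.0, 0.0, 0.0, 1.0]] ['image', 'fovy', 'cx', 'cy', 'camera_from_world']
{'time_s': 0.1, 'joint_positions': array([ 1.23168979e+00,  5.27543605e-02,  1.40162496e+00,  3.45079003e-05,
        1.68860284e+00, -7.03379225e-02]), 'qvel': array([-1.15568914e-03, -1.24568783e-03, -3.07515641e-03,  1.23495134e-03,
        1.15307795e-04,  8.98583517e-05]), 'joint_efforts': array([ 1.13243528e-03, -3.82577634e+01, -3.60990179e+01, -3.92380093e-05,
        4.68675644e-03,  2.39198783e-05]), 'tool_pos': array([0.13939446, 0.50612547, 0.40396575]), 'ee_rot': array([-1.58017710e-04,  1.33978166e-01,  9.90984040e-01, -6.76760394e-04]), 'contact_force': array([-0.41919188, -0.77639942, -0.04216836]), 'moment': array([ 0.06574086,  0.02034416, -0.00372488]), 'grip_force': 0.0, 'gripper_width': 0.08562617131838622} 0.1547
```

View pics/top0.png

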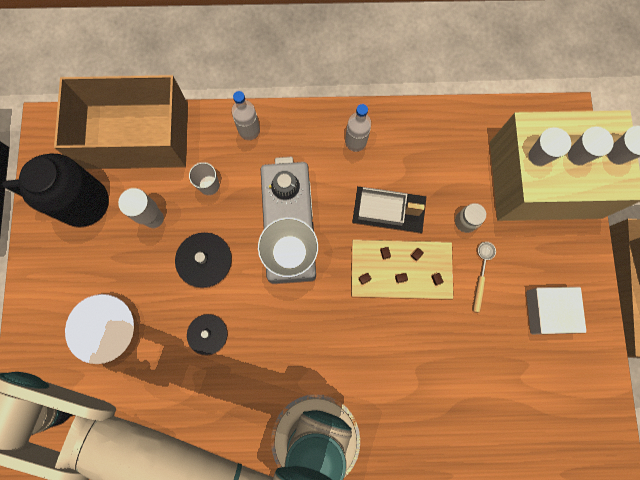

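View pics/scene0.png

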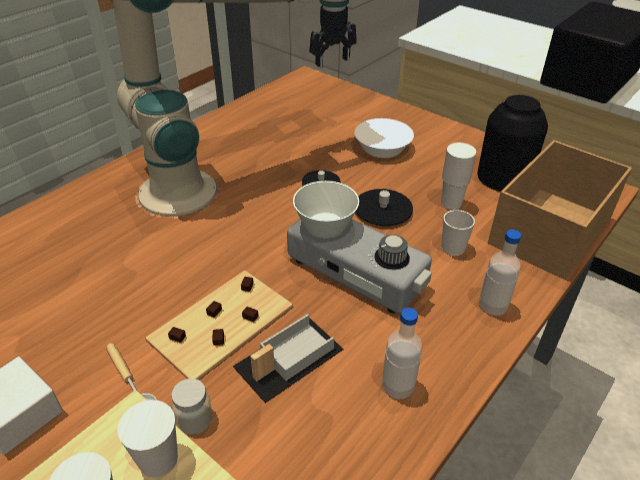

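The top view shows the hopper at (289,247), the ring at (285,185), the tray on its mat at (390,207) with its handle to the right, five lumps on the board, the large lid at (203,259), the cups at (203,178) and (140,207), and the jar at (471,217). The scene view agrees. Next I'll measure these positions.

```bash
cat > h.py <<'E'
import numpy as np, cv2
from plant import telemetry, optics, ticket, env
def cam(n):
    c=optics.camera(n); c["bgr"]=np.ascontiguousarray(c["image"][:,:,::-1]); c["f"]=240/np.tan(np.radians(c["fovy"]/2)); return c
def ray(c,u,v,z):
    M=c["camera_from_world"]; R=M[:3,:3]; o=-R.T@M[:3,3]
    d=R.T@np.array([(u-c["cx"])/c["f"],(v-c["cy"])/c["f"],1]); return o+d*(z-o[2])/d[2]
def proj(c,p):
    q=c["camera_from_world"]@np.r_[p,1]; return q[:2]/q[2]*c["f"]+[c["cx"],c["cy"]]
def blobs(c,mask,z,amin=20,amax=1e9):
    out=[]
    for k in cv2.findContours(mask.astype(np.uint8),cv2.RETR_EXTERNAL,cv2.CHAIN_APPROX_NONE)[0]:
        a=cv2.contourArea(k)
        if amin<a<amax:
            (u,v)=k[:,0].mean(0); P=np.array([ray(c,*p,z)[:2] for p in k[:,0]],np.float32)
            out.append((a,(u.round(),v.round()),cv2.minAreaRect(P)))
    return out
def triang(pts): # [(c,u,v),...]
    A=np.zeros((3,3));b=np.zeros(3)
    for c,u,v in pts:
        M=c["camera_from_world"];R=M[:3,:3];o=-R.T@M[:3,3];d=R.T@np.array([(u-c["cx"])/c["f"],(v-c["cy"])/c["f"],1]);d/=np.linalg.norm(d)
        Q=np.eye(3)-np.outer(d,d);A+=Q;b+=Q@o
    return np.linalg.solve(A,b)
E
python3 - <<'E'
from h import *
c=cam("top"); im=c["bgr"]; np.set_printoptions(precision=4,suppress=True)
# lumps
b,g,r=[im[:,:,i].astype(int) for i in range(3)]
roi=np.zeros(im.shape[:2],bool); roi[240:300,350:456]=1
for n,m,z,lo,hi in [("lump",roi&(r<110),.03,20,300)]:
    for x in blobs(c,m,z,lo,hi): print(n,x)
roi[:]=0; roi[228:290,170:236]=1; 
for x in blobs(c,roi&(im.max(2)<70),.013,500): print("lid",x)
roi[:]=0; roi[180:240,345:430]=1
for x in blobs(c,roi&(im.max(2)<70),.003,100): print("mat",x)
print("hop",[ray(c,*p,.175) for p in((289,219),(289,276),(259,247),(318,247))])
cv2.imwrite("pics/crop1.png",np.hstack([cv2.resize(im[145:295,245:330],None,fx=4,fy=4,interpolation=2),cv2.resize(im[170:245,345:430],None,fx=4,fy=4,interpolation=2)[:300].repeat(2,0)]))
E
```

```text
lump (77.0, (np.float64(437.0), np.float64(278.0)), ((0.41307133436203003, -0.33873769640922546), (0.028147267177700996, 0.024230455979704857), 17.046459197998047))
lump (76.0, (np.float64(401.0), np.float64(277.0)), ((0.41832783818244934, -0.24121031165122986), (0.021337561309337616, 0.032020654529333115), 10.076523780822754))
lump (70.5, (np.float64(364.0), np.float64(278.0)), ((0.41842132806777954, -0.14117495715618134), (0.020629629492759705, 0.029503896832466125), 25.20224952697754))
lump (73.5, (np.float64(417.0), np.float64(254.0)), ((0.4821217358112335, -0.2877267003059387), (0.021143309772014618, 0.03015260584652424), 43.01287078857422))
lump (75.5, (np.float64(385.0), np.float64(252.0)), ((0.4882107377052307, -0.2017270028591156), (0.029577139765024185, 0.02361992374062538), 12.896700859069824))
lid (2329.5, (np.float64(203.0), np.float64(259.0)), ((0.4830735921859741, 0.3009521961212158), (0.15510967373847961, 0.1486976146697998), 88.7850570678711))
mat (124.5, (np.float64(415.0), np.float64(199.0)), ((0.642871081829071, -0.29995936155319214), (0.054279688745737076, 0.03628621622920036), 86.32855987548828))
mat (577.5, (np.float64(383.0), np.float64(217.0)), ((0.6183150410652161, -0.22280670702457428), (0.19913533329963684, 0.1067947968840599), 80.00104522705078))
hop [array([0.5515, 0.054 , 0.175 ]), array([0.4089, 0.0555, 0.175 ]), array([0.4822, 0.1284, 0.175 ]), array([ 0.4791, -0.0165,  0.175 ])]
```

View pics/crop1.png

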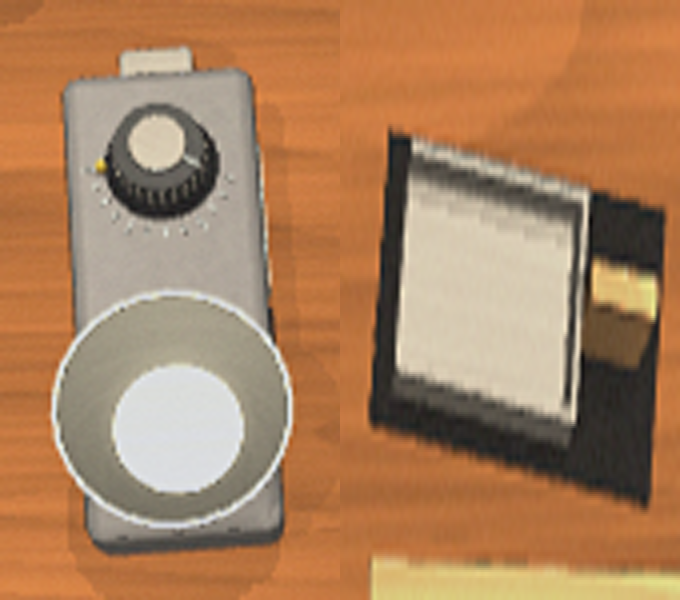

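The crop shows the brass pin at about px (270,186), on the +y side of the ring. The white mark is at about (292,185), on the opposite side. That puts the ring roughly half a turn open. The tray's pouring end points to +y.

```bash
cat >> h.py <<'E'
from scipy.spatial.transform import Rotation as Ro
def pose():
    o=telemetry.get_obs(); q=o["ee_rot"]; R=Ro.from_quat([q[1],q[2],q[3],q[0]]).as_matrix()
    return o,R,o["tool_pos"]+env.grasp_offset*R[:,2]
def to(x,y,z,yaw=None):
    """shift (tool mm) and turn to bring grasp point to xyz; yaw = world direction (rad) of closing line, mod pi"""
    o,R,g=pose(); s=R.T@(np.array([x,y,z])-g)*1000
    t=0
    if yaw is not None:
        cur=np.arctan2(R[1,1],R[0,1]); d=(yaw-cur+np.pi/2)%np.pi-np.pi/2; t=-d
    print("shift",s.round(1),"turn",round(t,3),"alt",round(t-np.sign(t)*np.pi,3)); return s,t
def st():
    o,R,g=pose(); print("t",round(o["time_s"],2),"g",g.round(4),"yaw",round(np.arctan2(R[1,1],R[0,1]),3),"zax",R[:,2].round(3),"j",o["joint_positions"].round(2),"F",o["contact_force"].round(1),"M",o["moment"].round(2),"w",round(o["gripper_width"],4),"gf",round(o["grip_force"],1))
E
python3 - <<'E'
from h import *
np.set_printoptions(precision=4,suppress=True)
c=cam("top"); s=cam("scene"); 
print("ring top far", ray(c,285.5,145+103/4,.142), "sides",ray(c,245+105/4,145+150/4,.142),ray(c,245+218/4,145+150/4,.142))
print("pin",ray(c,270.2,186.2,.105))
print("mark",ray(c,292.5,185,.142))
print("mill top corners",ray(c,245+65/4,145+78/4,.1),ray(c,245+250/4,145+70/4,.1))
print("handle top",ray(c,416,206,.073), "tray TL",ray(c,345+72/4,170+140/8,.038),"BL",ray(c,345+55/4,170+385/8,.038),"TR",ray(c,345+250/4,170+190/8,.038),"BR",ray(c,345+235/4,170+435/8,.038))
print("knob",ray(c,200,257,.056), "jar",ray(c,474,210,.085),"cup",ray(c,203,171,.09),"stack",ray(c,133,196,.17))
im=s["bgr"]; cv2.imwrite("pics/crop2.png",cv2.resize(im[180:310,280:440],None,fx=4,fy=4,interpolation=2))
# lid knob bright blob in scene and top
for n,cc,(u0,u1,v0,v1) in (("top",c,(185,215,245,270)),("scene",s,(376,392,186,212))):
    b=cc["bgr"][v0:v1,u0:u1].min(2)>120; v,u=np.nonzero(b); print(n,u.mean()+u0,v.mean()+v0,len(u))
st(); to(.66,.07,.24,0)
E
```

```text
ring top far [0.6894 0.0633 0.142 ] sides [0.6582 0.1004 0.142 ] [0.6567 0.0273 0.142 ]
pin [0.6603 0.1064 0.105 ]
mark [0.6503 0.0455 0.142 ]
mill top corners [0.7235 0.1307 0.1   ] [0.7267 0.006  0.1   ]
handle top [ 0.6065 -0.2855  0.073 ] tray TL [ 0.6729 -0.1475  0.038 ] BL [ 0.5848 -0.1323  0.038 ] TR [ 0.6522 -0.2713  0.038 ] BR [ 0.5644 -0.2559  0.038 ]
knob [0.4818 0.2996 0.056 ] jar [ 0.5889 -0.438   0.085 ] cup [0.7119 0.2893 0.09  ] stack [0.6206 0.4454 0.17  ]
top 199.41772151898735 256.8607594936709 79
scene 384.2549019607843 193.45098039215685 51
t 0.25 g [0.1394 0.506  0.2496] yaw 1.302 zax [-0.    -0.001 -1.   ] j [ 1.23  0.05  1.4  -0.    1.69 -0.07] F [-0.3  0.7 -0.8] M [-0.06  0.01 -0.03] w 0.0855 gf 0.0
shift [-617.7 -282.1    9.8] turn 1.302 alt -1.84
```

View pics/crop2.png

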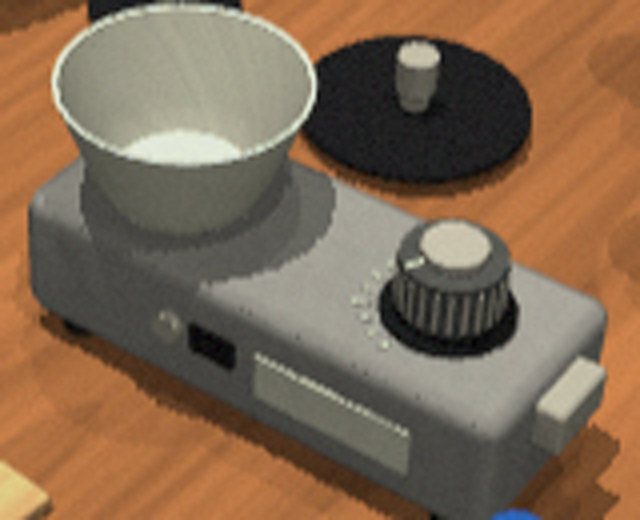

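Call:
arm_command:
  plan: [0, -310, -140, 0, 0.15, 0, -310, -140, 0, 0.3, 0, -310, -140, 0, 0.45, 0, -310, -140, 0, 0.6, 0, -310, -140, 0, 0.65, 0, -310, -140, 0, 0.65, 0, -310, -140, 0, 0.65, 0, -310, -140, 0, 0.65]

```text
time_s: 1.05
tool_pos: [0.4038, 0.286, 0.4043]
ee_rot: [0.0, 0.446, 0.895, -0.0]
contact_force: [0.2, 0.4, 0.2]
gripper_width: 0.0856
grip_force: 0.0
```

```bash
python3 -c "
from h import *
st(); to(.6595,.062,.24,0)"
```

```text
t 1.05 g [0.4039 0.2858 0.2496] yaw 0.646 zax [ 0.    -0.001 -1.   ] j [ 0.54 -0.03  1.49 -0.    1.69 -0.1 ] F [0.2 0.4 0.2] M [0.   0.03 0.01] w 0.0856 gf 0.0
shift [-332.6   69.3   10. ] turn 0.646 alt -2.495
```

Call:
arm_command:
  plan: [0, -333, 69, 10, -0.15, 0, -333, 69, 10, -0.3, 0, -333, 69, 10, -0.45, 0, -333, 69, 10, -0.6, 0, -333, 69, 10, -0.75, 0, -333, 69, 10, -0.9, 0, -333, 69, 10, -1.05, 0, -333, 69, 10, -1.2]

```text
time_s: 1.85
tool_pos: [0.6608, 0.0625, 0.3908]
ee_rot: [-0.002, -0.122, 0.992, -0.0]
contact_force: [-0.7, 1.0, 0.3]
gripper_width: 0.0855
grip_force: 0.0
```

Call:
arm_command:
  plan: [0, 0, 0, 0, -0.15, 0, 0, 0, 0, -0.3, 0, 0, 0, 0, -0.3]

```text
time_s: 2.15
tool_pos: [0.658, 0.0667, 0.3943]
ee_rot: [-0.0, -0.269, 0.963, 0.0]
contact_force: [0.1, -0.4, -0.1]
gripper_width: 0.0852
grip_force: 0.0
```

```bash
python3 -c "
from h import *
st(); to(.6595,.062,.127)
c=cam('wrist'); print(c['fovy'],c['cx'],c['cy'],c['camera_from_world'].round(3).tolist()); cv2.imwrite('pics/w1.png',c['bgr'])"
```

```text
t 2.15 g [0.6579 0.0668 0.2396] yaw 2.117 zax [-0.001  0.    -1.   ] j [ 0.05  0.45  0.96  0.    1.74 -2.07] F [ 0.1 -0.4 -0.1] M [-0.05  0.01  0.  ] w 0.0852 gf 0.0
shift [  1.   -5.  112.6] turn 0 alt 0.0
61.97175736591906 319.35159674938046 242.41628354417887 [[-0.519, 0.855, 0.001, 0.284], [0.816, 0.495, 0.297, -0.605], [0.253, 0.154, -0.955, 0.193], [0.0, 0.0, 0.0, 1.0]]
```

View pics/w1.png

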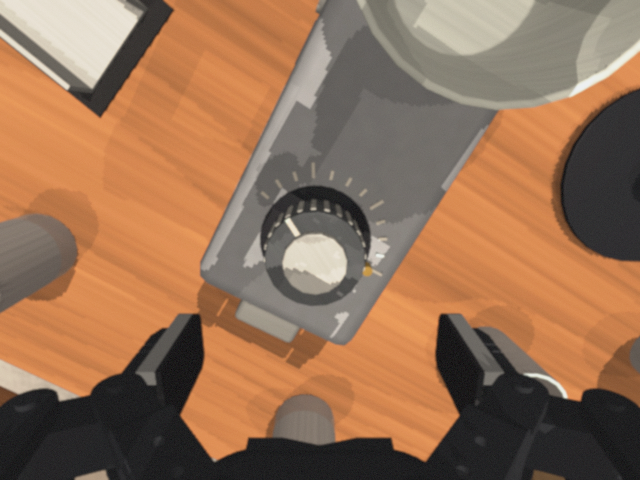

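The wrist view shows the ring top centred at about (315,257), the mark at (292,228) and the brass pin at (368,271).

```bash
python3 -c "
from h import *
c=cam('wrist'); p=ray(c,315.5,257,.142); m=ray(c,292,228,.142); q=ray(c,368,271,.104); print(p,m,q)
l=ray(c,265,255,.142);r=ray(c,370,260,.142);print(l,r,(l+r)/2)
a=np.arctan2(*(m-p)[1::-1]);b=np.arctan2(*(q-p)[1::-1]);print('angle',(a-b)%6.283)
to(*((p+l/2+r/2)/2)[:2],.127)"
```

```text
[0.66062699 0.06540429 0.142     ] [0.6524223  0.04478535 0.142     ] [0.66231929 0.10858412 0.104     ]
[0.67481148 0.03936716 0.142     ] [0.64570757 0.09388735 0.142     ] [0.66025952 0.06662725 0.142     ]
angle 2.8018671535632937
shift [ -1.9  -2.  112.9] turn 0 alt 0.0
```

Call:
arm_command:
  plan: [0, -2, -2, 50, 0, 0, -2, -2, 90, 0, 0, -2, -2, 113, 0, 0, -2, -2, 113, 0, 1, -2, -2, 113, 0, 1, -2, -2, 113, 0, 1, -2, -2, 113, 0, 1, -2, -2, 113, 0]
  force: 40

```text
time_s: 3.05
tool_pos: [0.661, 0.0657, 0.285]
ee_rot: [0.002, -0.268, 0.963, -0.0]
contact_force: [-1.9, 1.0, 6.0]
gripper_width: 0.059
grip_force: 45.2
```

Call:
arm_command:
  plan: [1, 0, 0, 0, 0, 1, 0, 0, 0, 0, 1, 0, 0, 0, 0, 1, 0, 0, 0, 0]

```text
time_s: 3.45
tool_pos: [0.661, 0.0657, 0.285]
ee_rot: [0.002, -0.268, 0.963, -0.0]
contact_force: [-1.8, 1.5, 6.1]
gripper_width: 0.0589
grip_force: 45.2
```

```bash
python3 -c "
from h import *
st()"
```

```text
t 3.45 g [0.6617 0.0658 0.1303] yaw 2.114 zax [ 0.004  0.001 -1.   ] j [ 0.04  0.5   1.1   0.    1.53 -2.07] F [-1.8  1.5  6.1] M [ 0.35  0.48 -0.11] w 0.0589 gf 45.2
```

Gripped, so I'll turn the ring clockwise.

Call:
arm_command:
  plan: [1, 0, 0, 0, 0.15, 1, 0, 0, 0, 0.3, 1, 0, 0, 0, 0.45, 1, 0, 0, 0, 0.6, 1, 0, 0, 0, 0.75, 1, 0, 0, 0, 0.9, 1, 0, 0, 0, 1.05, 1, 0, 0, 0, 1.2]

```text
time_s: 4.25
tool_pos: [0.661, 0.067, 0.285]
ee_rot: [0.002, 0.324, 0.946, 0.002]
contact_force: [0.0, 7.8, 6.0]
gripper_width: 0.0592
grip_force: 45.4
```

Call:
arm_command:
  plan: [1, 0, 0, 0, 0.15, 1, 0, 0, 0, 0.3, 1, 0, 0, 0, 0.45, 1, 0, 0, 0, 0.6, 1, 0, 0, 0, 0.75, 1, 0, 0, 0, 0.9, 1, 0, 0, 0, 1.05, 1, 0, 0, 0, 1.2]

```text
time_s: 5.05
tool_pos: [0.6618, 0.0673, 0.285]
ee_rot: [0.001, 0.802, 0.598, 0.005]
contact_force: [11.7, 8.7, 1.3]
gripper_width: 0.0589
grip_force: 45.1
```

```bash
python3 -c "
from h import *
st()"
```

```text
t 5.05 g [0.6632 0.0679 0.1304] yaw -0.29 zax [ 0.009  0.004 -1.   ] j [0.05 0.51 1.1  0.   1.53 0.33] F [11.7  8.7  1.3] M [ 1.51 -0.89  0.2 ] w 0.0589 gf 45.1
```

Call:
arm_command:
  plan: [1, 0, 0, 0, 0.1, 1, 0, 0, 0, 0.2, 1, 0, 0, 0, 0.25, 1, 0, 0, 0, 0.3, 1, 0, 0, 0, 0.35, 1, 0, 0, 0, 0.4]

```text
time_s: 5.65
tool_pos: [0.661, 0.065, 0.285]
ee_rot: [0.001, 0.904, 0.428, 0.001]
contact_force: [-0.8, -0.4, 5.7]
gripper_width: 0.0589
grip_force: 45.3
```

```bash
python3 -c "
from h import *
st()"
```

```text
t 5.65 g [0.6615 0.0648 0.1303] yaw -0.686 zax [ 0.004 -0.001 -1.   ] j [ 0.04  0.5   1.1  -0.    1.53  0.73] F [-0.8 -0.4  5.7] M [-0.15  0.36  1.15] w 0.0589 gf 45.3
```

Call:
arm_command:
  plan: [1, 0, 0, 0, 0.05, 1, 0, 0, 0, 0.1, 1, 0, 0, 0, 0.15, 1, 0, 0, 0, 0.15]

```text
time_s: 6.05
tool_pos: [0.6614, 0.0659, 0.2849]
ee_rot: [0.001, 0.933, 0.36, 0.003]
contact_force: [3.8, 3.3, 6.4]
gripper_width: 0.0589
grip_force: 45.6
```

```bash
python3 -c "
from h import *
st()"
```

```text
t 6.05 g [0.6625 0.0661 0.1302] yaw -0.835 zax [ 0.007  0.001 -1.   ] j [0.04 0.5  1.1  0.   1.53 0.88] F [3.8 3.3 6.4] M [ 0.42 -0.61  0.21] w 0.0589 gf 45.6
```

Mz rose to 1.15 N·m, so the ring is at the stop and the fingers slipped a little there. Now I'll back it off by 1.05 rad.

Call:
arm_command:
  plan: [1, 0, 0, 0, -0.15, 1, 0, 0, 0, -0.3, 1, 0, 0, 0, -0.45, 1, 0, 0, 0, -0.6, 1, 0, 0, 0, -0.75, 1, 0, 0, 0, -0.9, 1, 0, 0, 0, -1.05, 1, 0, 0, 0, -1.05]

```text
time_s: 6.85
tool_pos: [0.6617, 0.0657, 0.2849]
ee_rot: [0.003, 0.625, 0.78, 0.003]
contact_force: [7.8, 3.1, 5.1]
gripper_width: 0.0589
grip_force: 45.7
```

Call:
arm_command:
  plan: [1, 0, 0, 0, 0, 0, 0, 0, 0, 0, 0, 0, 0, 0, 0, 0, 0, 0, 0, 0, 0, 0, 0, -50, 0, 0, 0, 0, -100, 0, 0, 0, 0, -113, 0, 0, 0, 0, -113, 0]

```text
time_s: 7.65
tool_pos: [0.6607, 0.0653, 0.3984]
ee_rot: [0.002, 0.627, 0.779, 0.002]
contact_force: [0.5, 0.5, -0.5]
gripper_width: 0.0849
grip_force: 0.0
```

```bash
python3 -c "
from h import *
st(); c=cam('wrist'); cv2.imwrite('pics/w2.png',c['bgr']); print(proj(c,[.660,.0655,.142]))"
```

```text
t 7.65 g [0.6616 0.0653 0.2437] yaw 0.215 zax [ 0.006  0.    -1.   ] j [ 0.04  0.45  0.94  0.    1.74 -0.17] F [ 0.5  0.5 -0.5] M [ 0.04 -0.   -0.  ] w 0.0849 gf 0.0
[316.13022717 249.72013792]
```

View pics/w2.png

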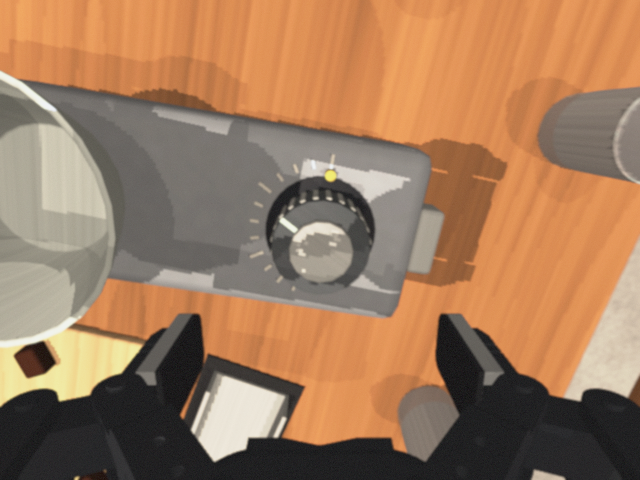

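The ring's mark is at about (288,225), the pin at (330,176) and the ring top's centre at about (320,244).

```bash
python3 -c "
from h import *
c=cam('wrist'); q=ray(c,330,176,.104); m=ray(c,288,225,.142)
l=ray(c,272,240,.142);r=ray(c,372,245,.142);print((l+r)/2)
for p in (ray(c,320,244,.142),np.array([.660,.0655,0]),(l+r)/2):
  a=np.arctan2(*(m-p)[1::-1]);b=np.arctan2(*(q-p)[1::-1]);print('angle',(a-b)%6.283,p)
d=np.radians(80); D=np.array([np.cos(d),np.sin(d)])
g=np.array([.6215,-.203])-.083*D; print(g); to(*g,.2,d+np.pi/2)"
```

```text
[0.66099816 0.07161537 0.142     ]
angle 1.2038668401093544 [0.65999244 0.07046331 0.142     ]
angle 1.009126041286426 [0.66   0.0655 0.    ]
angle 1.23721698777353 [0.66099816 0.07161537 0.142     ]
[ 0.6070872  -0.28473904]
shift [-330.7 -126.5   38.3] turn 0.389 alt -2.752
```

```bash
python3 -c "
from h import *
from scipy.optimize import least_squares
c=cam('wrist'); im=c['bgr']; 
T=[(333,160),(313,163),(296,170),(264,187),(257,207),(254,220),(258,254),(268,266)]
P=np.array([ray(c,*t,.101)[:2] for t in T])
f=least_squares(lambda v:np.hypot(*(P-v[:2]).T)-v[2],[.66,.065,.04]); print(f.x,f.fun.round(4))
C=f.x[:2]; a=[np.arctan2(*(p-C)[::-1]) for p in P]; print((np.array(a)-a[0]).round(3))
m=ray(c,288,225,.142)[:2]; print((np.arctan2(*(m-C)[::-1])-a[0]))
cv2.imwrite('pics/w3.png',cv2.resize(im[130:310,220:420],None,fx=4,fy=4,interpolation=2)[:600])
"
```

```text
[0.66062404 0.06808658 0.0461363 ] [ 0.0015 -0.0007 -0.0022  0.0018 -0.0002 -0.0001  0.0008 -0.0009]
[ 0.     0.277  0.542  1.06   1.364 -4.718 -4.191 -3.954]
1.074511046773518
```

View pics/w3.png

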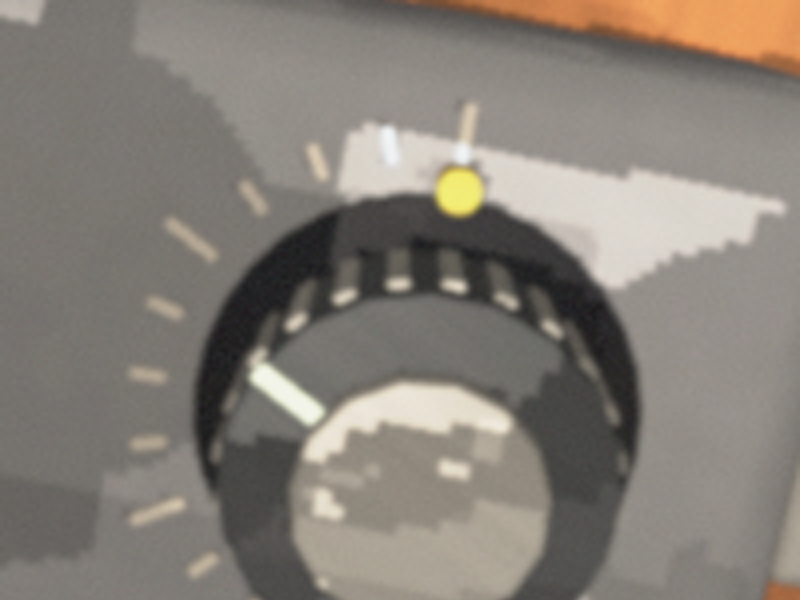

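The mark is parallel to the long fourth tick, at about 1.05 rad, so steps 1 and 2 are done. The arm can only turn about the tool's axis, so the tray will have to be tipped by letting it swing in a light pinch. I'll test that first with the tray empty, just above the mat.

Call:
arm_command:
  plan: [0, -331, -126, 0, 0.1, 0, -331, -126, 0, 0.2, 0, -331, -126, 0, 0.3, 0, -331, -126, 0, 0.389, 0, -331, -126, 0, 0.389, 0, -331, -126, 0, 0.389, 0, -331, -126, 0, 0.389, 0, -331, -126, 38, 0.389]
  force: 20

```text
time_s: 8.6
tool_pos: [0.6065, -0.2908, 0.3594]
ee_rot: [0.004, 0.768, 0.64, 0.001]
contact_force: [0.4, -0.0, -0.3]
gripper_width: 0.0858
grip_force: 0.0
```

Call:
arm_command:
  plan: [0, 0, 0, 0, 0, 0, 0, 0, 0, 0]

```text
time_s: 8.8
tool_pos: [0.6082, -0.2843, 0.3542]
ee_rot: [-0.003, 0.766, 0.643, -0.001]
contact_force: [0.3, 0.0, 0.7]
gripper_width: 0.0856
grip_force: 0.0
```

```bash
python3 -c "
from h import *
st(); to(.607,-.285,.055,np.radians(170)); c=cam('wrist'); im=c['bgr']
b,g,r=[im[:,:,i].astype(int) for i in range(3)]
print(proj(c,[.607,-.285,.073]))
cv2.imwrite('pics/w4.png',im)"
```

```text
t 8.8 g [ 0.6074 -0.2838  0.1995] yaw -0.174 zax [-0.005  0.003 -1.   ] j [-0.49  0.49  0.98  0.    1.68 -0.32] F [0.3 0.  0.7] M [-0.03 -0.01 -0.05] w 0.0856 gf 0.0
shift [ -1.5   0.5 144.5] turn 0.001 alt -3.141
[320.10486831 240.92737207]
```

View pics/w4.png

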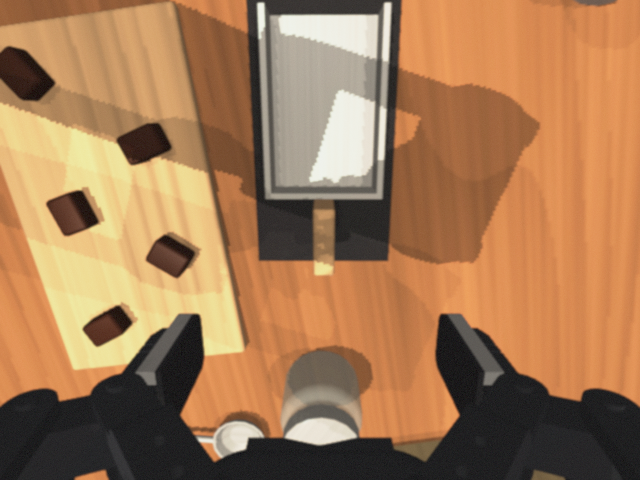

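The wrist view shows the tray with its fin at (322,238), lined up under the gripper, and four of the five lumps clearly laid out at the left.

Call:
arm_command:
  plan: [0, -1, 1, 50, 0, 0, -1, 1, 100, 0, 0, -1, 1, 144, 0, 0, -1, 1, 144, 0, 1, -1, 1, 144, 0, 1, -1, 1, 144, 0, 1, -1, 1, 144, 0, 1, -1, 1, 144, 0]
  force: 20

```text
time_s: 9.65
tool_pos: [0.6094, -0.2862, 0.2153]
ee_rot: [0.002, 0.766, 0.643, 0.001]
contact_force: [-0.1, -0.4, -0.2]
gripper_width: 0.0285
grip_force: 0.0
```

Call:
arm_command:
  plan: [1, 0, 0, 0, 0, 1, 0, 0, 0, 0, 1, 0, 0, -10, 0, 1, 0, 0, -20, 0, 1, 0, 0, -40, 0, 1, 0, 0, -60, 0, 1, 0, 0, -60, 0, 1, 0, 0, -60, 0]

```text
time_s: 10.45
tool_pos: [0.6089, -0.286, 0.2727]
ee_rot: [0.0, 0.766, 0.643, 0.0]
contact_force: [-0.7, 0.7, -2.2]
gripper_width: 0.0139
grip_force: 19.7
```

```bash
python3 -c "
from h import *
st(); c=cam('wrist'); s=cam('scene'); a=cv2.resize(s['bgr'][260:400,220:360],(480,480),interpolation=2)
cv2.imwrite('pics/w5.png',cv2.resize(np.hstack([c['bgr'],a]),(790,340)))"
```

```text
t 10.45 g [ 0.609 -0.286  0.118] yaw -0.174 zax [ 0. -0. -1.] j [-0.49  0.54  1.08 -0.    1.52 -0.32] F [-0.7  0.7 -2.2] M [-0.11  0.05 -0.01] w 0.0139 gf 19.7
```

View pics/w5.png

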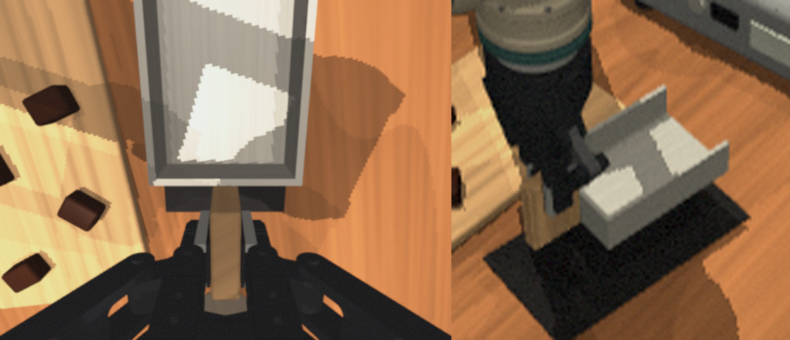

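At 20 N the tray stays level when lifted, which is good for carrying. Next I'll see whether easing the closure lowers the grip enough to let the nose swing down.

Call:
arm_command:
  plan: [0.9, 0, 0, 0, 0, 0.9, 0, 0, 0, 0, 0.9, 0, 0, 0, 0]

```text
time_s: 10.85
tool_pos: [0.6089, -0.286, 0.2721]
ee_rot: [-0.0, 0.766, 0.643, -0.0]
contact_force: [0.4, -0.3, -2.9]
gripper_width: 0.0134
grip_force: 19.7
```

Call:
arm_command:
  plan: [0.86, 0, 0, 0, 0, 0.86, 0, 0, 0, 0, 0.86, 0, 0, 0, 0]

```text
time_s: 11.15
tool_pos: [0.609, -0.286, 0.2727]
ee_rot: [-0.0, 0.766, 0.643, 0.0]
contact_force: [-0.0, -1.1, -1.7]
gripper_width: 0.0137
grip_force: 19.7
```

Call:
arm_command:
  plan: [0.845, 0, 0, 0, 0, 0.845, 0, 0, 0, 0, 0.845, 0, 0, 0, 0]

```text
time_s: 11.45
tool_pos: [0.6089, -0.2861, 0.2727]
ee_rot: [0.0, 0.766, 0.643, 0.0]
contact_force: [-0.2, 0.0, -2.2]
gripper_width: 0.0138
grip_force: 19.7
```

```bash
python3 -c "
from h import *
st(); c=cam('wrist'); s=cam('scene'); a=cv2.resize(s['bgr'][260:400,220:360],(480,480),interpolation=2)
cv2.imwrite('pics/w6.png',cv2.resize(np.hstack([c['bgr'],a]),(790,340)))"
```

```text
t 11.45 g [ 0.609  -0.2861  0.118 ] yaw -0.174 zax [ 0.  0. -1.] j [-0.49  0.54  1.08  0.    1.52 -0.32] F [-0.2  0.  -2.2] M [-0.14  0.05  0.04] w 0.0138 gf 19.7
```

Call:
arm_command:
  plan: [0.838, 0, 0, 0, 0, 0.838, 0, 0, 0, 0]

```text
time_s: 11.75
tool_pos: [0.609, -0.286, 0.2727]
ee_rot: [-0.0, 0.766, 0.643, 0.0]
contact_force: [-0.1, 0.1, -2.2]
gripper_width: 0.0137
grip_force: 8.9
```

Call:
arm_command:
  plan: [0.834, 0, 0, 0, 0, 0.834, 0, 0, 0, 0]

```text
time_s: 11.95
tool_pos: [0.609, -0.2861, 0.2733]
ee_rot: [0.0, 0.766, 0.643, 0.0]
contact_force: [-0.1, -0.4, 0.5]
gripper_width: 0.0141
grip_force: 0.0
```

Call:
arm_command:
  plan: [0.83, 0, 0, 0, 0, 0.83, 0, 0, 0, 0]

```text
time_s: 12.15
tool_pos: [0.609, -0.2861, 0.273]
ee_rot: [0.0, 0.766, 0.643, 0.0]
contact_force: [-0.4, 0.7, -0.1]
gripper_width: 0.0142
grip_force: 0.0
```

Call:
arm_command:
  plan: [0.826, 0, 0, 0, 0, 0.826, 0, 0, 0, 0]

```text
time_s: 12.35
tool_pos: [0.6089, -0.2861, 0.2727]
ee_rot: [0.0, 0.766, 0.643, 0.0]
contact_force: [0.8, -0.6, 0.1]
gripper_width: 0.0147
grip_force: 0.0
```

```bash
python3 -c "
from h import *
st(); c=cam('wrist'); s=cam('scene'); a=cv2.resize(s['bgr'][260:400,220:360],(480,480),interpolation=2)
cv2.imwrite('pics/w6.png',cv2.resize(np.hstack([c['bgr'],a]),(790,340)))"
```

```text
t 12.35 g [ 0.609  -0.2861  0.118 ] yaw -0.174 zax [ 0.  0. -1.] j [-0.49  0.54  1.08  0.    1.52 -0.32] F [ 0.8 -0.6  0.1] M [-0.02 -0.01  0.02] w 0.0147 gf 0.0
```

View pics/w6.png

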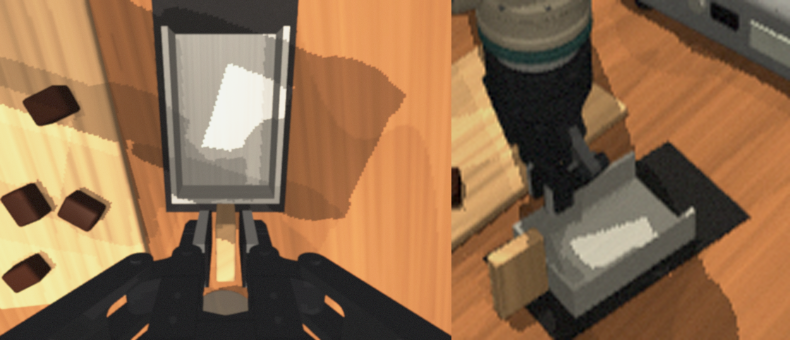

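The tray dropped flat onto the mat and moved back a little. One lump has also moved next to another. A closure of about 0.836 gives a light grip of a few newtons. I'll raise the arm and measure again.

Call:
arm_command:
  plan: [0, 0, 0, -40, 0, 0, 0, 0, -80, 0, 0, 0, 0, -80, 0, 0, 0, 0, -80, 0]

```text
time_s: 12.85
tool_pos: [0.609, -0.2861, 0.3542]
ee_rot: [0.001, 0.766, 0.643, 0.001]
contact_force: [-0.3, -0.5, -1.9]
gripper_width: 0.0721
grip_force: 0.0
```

```bash
cat >> h.py <<'E'
def lumps(c,cond=None,z=.032,amin=200):
    im=c["bgr"]; hsv=cv2.cvtColor(im,cv2.COLOR_BGR2HSV).astype(int); b,g,r=[im[:,:,i].astype(int) for i in range(3)]
    m=(r<100)&(r-b>=12)&(r>25); m=cv2.morphologyEx(m.astype(np.uint8),cv2.MORPH_OPEN,np.ones((3,3)))
    return blobs(c,m,z,amin,4000)
def longdir(r):
    (w,h),a=r[1],r[2]; return np.radians(a if w>h else a+90)
E
python3 - <<'E'
from h import *
st(); c=cam("wrist"); cv2.imwrite("pics/w7.png",c["bgr"])
for x in lumps(c): print(x[0],x[1],np.round(x[2][0],4),np.round(x[2][1],4),round(longdir(x[2]),2))
E
```

```text
t 12.85 g [ 0.6094 -0.2863  0.1995] yaw -0.174 zax [ 0.003 -0.001 -1.   ] j [-0.49  0.49  0.98  0.    1.67 -0.32] F [-0.3 -0.5 -1.9] M [-0.02  0.04 -0.06] w 0.0721 gf 0.0
1044.0 (np.float64(101.0), np.float64(323.0)) [ 0.4208 -0.3381] [0.0394 0.0217] 0.33
918.5 (np.float64(165.0), np.float64(252.0)) [ 0.4887 -0.2887] [0.0271 0.03  ] 2.38
1205.5 (np.float64(106.0), np.float64(246.0)) [ 0.4456 -0.276 ] [0.0296 0.0281] 0.23
1373.5 (np.float64(138.0), np.float64(140.0)) [ 0.4937 -0.2041] [0.0337 0.0224] 0.23
1436.5 (np.float64(18.0), np.float64(70.0)) [ 0.4263 -0.1469] [0.0271 0.0342] 2.09
```

View pics/w7.png

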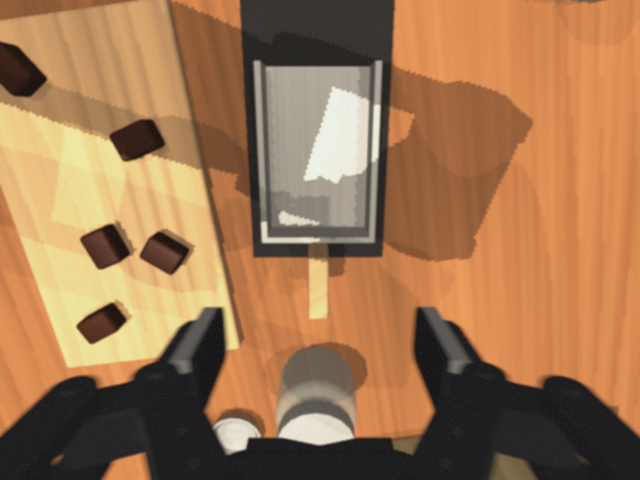

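The wrist view shows the fin top now at about (318,281), so the tray stands roughly 25 mm back on the mat. All five lumps are on the board at (101,323), (165,252), (106,246), (138,140) and (18,70).

```bash
python3 - <<'E'
from h import *
c=cam("wrist")
f=ray(c,318,281,.073); a=ray(c,318,248,.073); b=ray(c,318,317,.073); print("fin",f,a,b,"dir",np.arctan2(*(a-b)[1::-1]))
l=ray(c,268,65,.007);r=ray(c,372,65,.007);bl=ray(c,275,228,.012);br=ray(c,364,228,.012);print("lip mid",(l+r)/2,"back",(bl+br)/2)
to(.45,-.24,.25)
E
```

```text
fin [ 0.60276186 -0.31428904  0.073     ] [ 0.6068303  -0.29137334  0.073     ] [ 0.59807143 -0.34070806  0.073     ] dir 1.3950873956965992
lip mid [ 0.62863633 -0.17557286  0.007     ] back [ 0.60729078 -0.29449288  0.012     ]
shift [  17.6 -164.2  -53.2] turn 0 alt 0.0
```

Call:
arm_command:
  plan: [0, 18, -164, -53, 0, 0, 18, -164, -53, 0, 0, 18, -164, -53, 0, 0, 18, -164, -53, 0, 0, 18, -164, -53, 0, 0, 18, -164, -53, 0]

```text
time_s: 13.55
tool_pos: [0.4506, -0.2399, 0.4047]
ee_rot: [-0.001, 0.766, 0.643, -0.0]
contact_force: [0.7, -0.3, 0.6]
gripper_width: 0.0856
grip_force: 0.0
```

```bash
cat > m.py <<'E'
from h import *
st(); c=cam("wrist"); cv2.imwrite("pics/last.png",c["bgr"])
for x in sorted(lumps(c,z=.022,amin=150),key=lambda x:x[2][0][1]):
    print(x[0],x[1],np.round(ray(c,*x[1],.022)[:2],4),np.round(x[2][0],4),np.round(x[2][1],4),"long",round(longdir(x[2]),2)); to(*ray(c,*x[1],.022)[:2],.032,longdir(x[2])+np.pi/2)
E
python3 m.py
```

```text
t 13.55 g [ 0.4504 -0.2398  0.25  ] yaw -0.175 zax [-0.001  0.001 -1.   ] j [-0.56  0.01  1.44  0.    1.69 -0.39] F [ 0.7 -0.3  0.6] M [0.03 0.01 0.03] w 0.0856 gf 0.0
696.5 (np.float64(301.0), np.float64(314.0)) [ 0.4139 -0.342 ] [ 0.4141 -0.3426] [0.0321 0.0263] long 0.33
shift [-107.2  -18.2  217.6] turn 1.063 alt -2.078
745.5 (np.float64(365.0), np.float64(254.0)) [ 0.4841 -0.2916] [ 0.4842 -0.2916] [0.0235 0.0322] long 2.37
shift [-45.4  42.2 217.6] turn -0.973 alt 2.169
570.5 (np.float64(315.0), np.float64(247.0)) [ 0.4395 -0.2768] [ 0.4398 -0.2783] [0.0221 0.0323] long 1.77
shift [-38.5  -4.3 217.6] turn -0.369 alt 2.773
431.5 (np.float64(358.0), np.float64(158.0)) [ 0.4905 -0.2036] [ 0.4901 -0.2045] [0.0292 0.0225] long 0.23
shift [ 42.4  33.3 217.7] turn 1.164 alt -1.977
976.0 (np.float64(263.0), np.float64(101.0)) [ 0.4196 -0.1438] [ 0.4196 -0.1441] [0.0223 0.0308] long 2.07
shift [ 89.  -47.  217.8] turn -0.67 alt 2.471
```

Positions are clear. In this frame tool x runs along the tray, and the tray centre is at about (36,163) mm. Picking the first lump.

Call:
arm_command:
  plan: [0.4, -107, -18, 150, 1.06, 0.4, -107, -18, 150, 1.06, 0.4, -107, -18, 150, 1.06, 0.4, -107, -18, 150, 1.06, 0.4, -107, -18, 150, 1.06, 0.4, -107, -18, 150, 1.06, 0.4, -107, -18, 150, 1.06, 0.4, -107, -18, 150, 1.06]
  force: 30

```text
time_s: 14.4
tool_pos: [0.4147, -0.3423, 0.2538]
ee_rot: [-0.001, 0.986, 0.167, -0.001]
contact_force: [-0.3, -0.2, -0.7]
gripper_width: 0.0511
grip_force: 0.0
```

Call:
arm_command:
  plan: [0.4, 0, 0, 40, 0, 0.4, 0, 0, 67, 0, 0.4, 0, 0, 67, 0, 1, 0, 0, 67, 0, 1, 0, 0, 67, 0, 1, 0, 0, 67, 0, 1, 0, 0, 67, 0, 1, 0, 0, 67, 0]

```text
time_s: 15.2
tool_pos: [0.4145, -0.3423, 0.1896]
ee_rot: [0.001, 0.986, 0.168, 0.001]
contact_force: [-0.7, 0.0, 4.8]
gripper_width: 0.0214
grip_force: 32.1
```

Call:
arm_command:
  plan: [1, 0, 0, -50, 0, 1, 0, 0, -117, -1.06, 1, 0, 0, -117, -1.06, 1, 0, 0, -117, -1.06, 1, 0, 0, -117, -1.06, 1, 0, 0, -117, -1.06, 1, 0, 0, -117, -1.06, 1, 0, 0, -117, -1.06]

```text
time_s: 16.0
tool_pos: [0.4142, -0.342, 0.3056]
ee_rot: [-0.0, 0.767, 0.641, 0.0]
contact_force: [0.9, 0.3, -0.4]
gripper_width: 0.0214
grip_force: 31.6
```

```bash
python3 -c "
from h import *
st(); to(.612,-.262,.15,-.175)"
```

```text
t 16.0 g [ 0.4141 -0.342   0.1509] yaw -0.178 zax [-0.  0. -1.] j [-0.76  0.14  1.51  0.    1.5  -0.58] F [ 0.9  0.3 -0.4] M [0.01 0.03 0.02] w 0.0214 gf 31.6
shift [113.8 180.6   0.9] turn -0.003 alt 3.139
```

Call:
arm_command:
  plan: [1, 103, 181, 0, 0, 1, 103, 181, 0, 0, 1, 103, 181, 0, 0, 1, 103, 181, 0, 0, 1, 103, 181, 0, 0, 1, 103, 181, 50, 0, 1, 103, 181, 100, 0, 1, 103, 181, 115, 0]

```text
time_s: 16.8
tool_pos: [0.609, -0.2733, 0.1839]
ee_rot: [-0.005, 0.769, 0.639, -0.002]
contact_force: [-9.7, 3.7, 35.5]
gripper_width: 0.0217
grip_force: 37.5
```

Call:
arm_command:
  plan: [1, 0, 0, 0, 0, 0.6, 0, 0, 0, 0, 0.6, 0, 0, 0, 0, 0.6, 0, 0, 0, 0, 0.6, 0, 0, -50, 0, 0.6, 0, 0, -115, 0, 0.6, 0, 0, -115, 0, 0.6, 0, 0, -115, 0]

```text
time_s: 17.6
tool_pos: [0.6114, -0.2742, 0.3111]
ee_rot: [0.004, 0.769, 0.639, 0.002]
contact_force: [1.2, 0.9, 0.4]
gripper_width: 0.0338
grip_force: 0.0
```

Call:
arm_command:
  plan: [0.4, -41, -121, 50, -0.97, 0.4, -41, -121, 50, -0.97, 0.4, -41, -121, 50, -0.97, 0.4, -41, -121, 50, -0.97, 0.4, -41, -121, 50, -0.97, 0.4, -41, -121, 50, -0.97, 0.4, -41, -121, 50, -0.97, 0.4, -41, -121, 50, -0.97]

```text
time_s: 18.4
tool_pos: [0.4842, -0.2919, 0.2541]
ee_rot: [-0.001, 0.382, 0.924, 0.0]
contact_force: [0.1, 0.3, -0.7]
gripper_width: 0.0515
grip_force: 0.0
```

```bash
python3 m.py
```

```text
t 18.4 g [ 0.4839 -0.2917  0.0994] yaw 0.786 zax [-0.002  0.002 -1.   ] j [-0.61  0.26  1.47  0.    1.41 -1.39] F [ 0.1  0.3 -0.7] M [-0.04 -0.04 -0.01] w 0.0515 gf 0.0
327.0 (np.float64(28.0), np.float64(339.0)) [ 0.3976 -0.4409] [ 0.3981 -0.4407] [0.0041 0.0487] long 2.86
shift [ -44.7 -166.5   67.5] turn -0.503 alt 2.639
2349.0 (np.float64(321.0), np.float64(265.0)) [ 0.4838 -0.2911] [ 0.4844 -0.2922] [0.0222 0.035 ] long 2.37
shift [ 0.5  0.3 67.6] turn -0.018 alt 3.124
2582.5 (np.float64(277.0), np.float64(190.0)) [ 0.4393 -0.2783] [ 0.4399 -0.2786] [0.0222 0.0322] long 1.78
shift [ 40.9 -22.1  67.7] turn 0.574 alt -2.568
284.0 (np.float64(486.0), np.float64(364.0)) [ 0.5951 -0.2665] [ 0.5966 -0.2672] [0.0165 0.0118] long 1.43
shift [-60.7  96.6  67.4] turn 0.924 alt -2.217
2974.5 (np.float64(452.0), np.float64(155.0)) [ 0.4886 -0.2044] [ 0.4901 -0.2038] [0.0339 0.0229] long 0.23
shift [58.5 64.9 67.7] turn -1.021 alt 2.12
```

Call:
arm_command:
  plan: [0.4, 0, 0, 40, 0, 0.4, 0, 0, 65, 0, 0.4, 0, 0, 65, 0, 1, 0, 0, 65, 0, 1, 0, 0, 65, 0, 1, 0, 0, 65, 0, 1, 0, 0, 65, 0, 1, 0, 0, 65, 0]

```text
time_s: 19.25
tool_pos: [0.4851, -0.2925, 0.1926]
ee_rot: [0.002, 0.383, 0.924, -0.0]
contact_force: [0.2, 0.3, 6.4]
gripper_width: 0.0214
grip_force: 32.0
```

Call:
arm_command:
  plan: [1, 0, 0, -50, 0, 1, 0, 0, -120, 0.97, 1, 0, 0, -120, 0.97, 1, 0, 0, -120, 0.97, 1, 0, 0, -120, 0.97, 1, 0, 0, -120, 0.97, 1, 0, 0, -120, 0.97, 1, 0, 0, -120, 0.97]

```text
time_s: 20.05
tool_pos: [0.4846, -0.2921, 0.3109]
ee_rot: [0.0, 0.771, 0.637, 0.0]
contact_force: [-0.2, -1.4, -0.4]
gripper_width: 0.0209
grip_force: 31.2
```

```bash
python3 -c "
from h import *
st(); to(.617,-.233,.15,-.175); c=cam('wrist'); cv2.imwrite('pics/w8.png',c['bgr']); 
im=c['bgr'];m=(im.min(2)>150);print(blobs(c,m,.007,800))"
```

```text
t 20.05 g [ 0.4846 -0.2921  0.1562] yaw -0.19 zax [ 0. -0. -1.] j [-0.61  0.21  1.41  0.    1.52 -0.42] F [-0.2 -1.4 -0.4] M [-0.01  0.03 -0.  ] w 0.0209 gf 31.2
shift [ 83.  118.9   6.3] turn -0.015 alt 3.127
[(2244.0, (np.float64(211.0), np.float64(323.0)), ((0.38443315029144287, -0.34890618920326233), (0.0747070237994194, 0.04634753614664078), 77.89458465576172)), (1111.0, (np.float64(251.0), np.float64(299.0)), ((0.4256570339202881, -0.33843913674354553), (0.05141004920005798, 0.023851297795772552), 81.05319213867188)), (3166.0, (np.float64(346.0), np.float64(137.0)), ((0.5132259130477905, -0.233575239777565), (0.07501805573701859, 0.024031957611441612), 86.93011474609375)), (1830.5, (np.float64(587.0), np.float64(132.0)), ((0.6736705303192139, -0.2576659321784973), (0.14265453815460205, 0.04748094826936722), 61.1209716796875)), (17749.5, (np.float64(506.0), np.float64(123.0)), ((0.6204828023910522, -0.2408369481563568), (0.13528883457183838, 0.07059738039970398), 79.73375701904297))]
```

Call:
arm_command:
  plan: [1, 74, 121, 0, 0, 1, 74, 121, 0, 0, 1, 74, 121, 0, 0, 1, 74, 121, 0, 0, 1, 74, 121, 40, 0, 1, 74, 121, 80, 0, 1, 74, 121, 116, 0, 1, 74, 121, 116, 0]

```text
time_s: 20.9
tool_pos: [0.6156, -0.2414, 0.1896]
ee_rot: [-0.004, 0.769, 0.639, -0.002]
contact_force: [-1.5, -0.4, -1.1]
gripper_width: 0.0211
grip_force: 32.5
```

Call:
arm_command:
  plan: [1, 0, 0, 0, 0, 0.6, 0, 0, 0, 0, 0.6, 0, 0, 0, 0, 0.6, 0, 0, 0, 0, 0.6, 0, 0, -50, 0, 0.6, 0, 0, -115, 0, 0.6, 0, 0, -115, 0, 0.6, 0, 0, -115, 0]

```text
time_s: 21.7
tool_pos: [0.6175, -0.2417, 0.3147]
ee_rot: [0.004, 0.769, 0.639, 0.002]
contact_force: [1.1, -0.3, -0.9]
gripper_width: 0.034
grip_force: 0.0
```

```bash
python3 -c "
from h import *
st(); to(.439,-.278,.10,1.775+1.571)"
```

```text
t 21.7 g [ 0.6187 -0.2423  0.16  ] yaw -0.184 zax [ 0.008 -0.003 -1.   ] j [-0.43  0.48  1.07  0.    1.58 -0.24] F [ 1.1 -0.3 -0.9] M [ 0.02 -0.02  0.  ] w 0.034 gf 0.0
shift [ -67.9 -170.5   58.7] turn -0.389 alt 2.753
```

Call:
arm_command:
  plan: [0.4, -68, -171, 60, -0.39, 0.4, -68, -171, 60, -0.39, 0.4, -68, -171, 60, -0.39, 0.4, -68, -171, 60, -0.39, 0.4, -68, -171, 60, -0.39, 0.4, -68, -171, 60, -0.39]

```text
time_s: 22.3
tool_pos: [0.4357, -0.2771, 0.2482]
ee_rot: [-0.001, 0.631, 0.775, 0.0]
contact_force: [0.3, -0.2, 0.2]
gripper_width: 0.0512
grip_force: 0.0
```

Call:
arm_command:
  plan: [0.4, 0, 0, 40, 0, 0.4, 0, 0, 64, 0, 0.4, 0, 0, 64, 0, 1, 0, 0, 64, 0, 1, 0, 0, 64, 0, 1, 0, 0, 64, 0, 1, 0, 0, 64, 0, 1, 0, 0, 64, 0]

```text
time_s: 23.1
tool_pos: [0.4369, -0.2771, 0.1862]
ee_rot: [0.001, 0.631, 0.776, 0.0]
contact_force: [2.0, 0.7, 2.4]
gripper_width: 0.0216
grip_force: 31.2
```

Call:
arm_command:
  plan: [1, 0, 0, -50, 0, 1, 0, 0, -120, 0.39, 1, 0, 0, -120, 0.39, 1, 0, 0, -120, 0.39, 1, 0, 0, -120, 0.39, 1, 0, 0, -120, 0.39]

```text
time_s: 23.7
tool_pos: [0.4364, -0.277, 0.3049]
ee_rot: [-0.001, 0.768, 0.64, -0.0]
contact_force: [0.2, 0.3, 0.1]
gripper_width: 0.021
grip_force: 30.9
```

```bash
python3 -c "
from h import *
st(); to(.6235,-.215,.042,-.18)"
```

```text
t 23.7 g [ 0.4362 -0.2768  0.1502] yaw -0.182 zax [-0.001  0.001 -1.   ] j [-0.64  0.08  1.57  0.    1.49 -0.46] F [0.2 0.3 0.1] M [-0.02  0.08  0.02] w 0.021 gf 30.9
shift [ 94.6 173.2 108. ] turn -0.002 alt 3.14
```

Call:
arm_command:
  plan: [1, 103, 173, 0, 0, 1, 103, 173, 0, 0, 1, 103, 173, 0, 0, 1, 103, 173, 0, 0, 1, 103, 173, 40, 0, 1, 103, 173, 80, 0, 1, 103, 173, 110, 0, 1, 103, 173, 110, 0]

```text
time_s: 24.5
tool_pos: [0.6237, -0.2067, 0.1883]
ee_rot: [-0.006, 0.769, 0.64, -0.003]
contact_force: [-1.0, -0.4, -0.2]
gripper_width: 0.0212
grip_force: 30.9
```

Call:
arm_command:
  plan: [1, 0, 0, 0, 0, 0.6, 0, 0, 0, 0, 0.6, 0, 0, 0, 0, 0.6, 0, 0, 0, 0, 0.6, 0, 0, -50, 0, 0.6, 0, 0, -110, 0, 0.6, 0, 0, -110, 0, 0.6, 0, 0, -110, 0]

```text
time_s: 25.3
tool_pos: [0.6258, -0.2077, 0.31]
ee_rot: [0.003, 0.769, 0.639, 0.002]
contact_force: [-0.1, 0.2, -0.6]
gripper_width: 0.0342
grip_force: 0.0
```

```bash
python3 -c "
from h import *
st(); to(.4895,-.204,.10,.23+1.571)"
```

```text
t 25.3 g [ 0.6269 -0.2081  0.1553] yaw -0.184 zax [ 0.007 -0.003 -1.   ] j [-0.38  0.47  1.09  0.    1.57 -0.19] F [-0.1  0.2 -0.6] M [ 0.   -0.03 -0.01] w 0.0342 gf 0.0
shift [ -21.1 -136.2   54.3] turn 1.156 alt -1.985
```

Call:
arm_command:
  plan: [0.4, -21, -137, 55, 1.15, 0.4, -21, -137, 55, 1.15, 0.4, -21, -137, 55, 1.15, 0.4, -21, -137, 55, 1.15, 0.4, -21, -137, 55, 1.15, 0.4, -21, -137, 55, 1.15, 0.4, -21, -137, 55, 1.15, 0.4, -21, -137, 55, 1.15]

```text
time_s: 26.1
tool_pos: [0.4864, -0.2028, 0.2486]
ee_rot: [-0.001, 0.993, 0.115, -0.001]
contact_force: [0.4, 0.1, -0.6]
gripper_width: 0.0514
grip_force: 0.0
```

Call:
arm_command:
  plan: [0.4, 0, 0, 40, 0, 0.4, 0, 0, 63, 0, 0.4, 0, 0, 63, 0, 1, 0, 0, 63, 0, 1, 0, 0, 63, 0, 1, 0, 0, 63, 0, 1, 0, 0, 63, 0, 1, 0, 0, 63, 0]

```text
time_s: 26.9
tool_pos: [0.487, -0.2031, 0.1878]
ee_rot: [-0.0, 0.993, 0.118, 0.0]
contact_force: [0.5, -0.3, -0.6]
gripper_width: 0.0211
grip_force: 31.9
```

Call:
arm_command:
  plan: [1, 0, 0, -50, 0, 1, 0, 0, -120, -1.15, 1, 0, 0, -120, -1.15, 1, 0, 0, -120, -1.15, 1, 0, 0, -120, -1.15, 1, 0, 0, -120, -1.15, 1, 0, 0, -120, -1.15, 1, 0, 0, -120, -1.15]

```text
time_s: 27.7
tool_pos: [0.4869, -0.2031, 0.3077]
ee_rot: [-0.0, 0.798, 0.602, 0.0]
contact_force: [0.0, 0.1, -0.2]
gripper_width: 0.0215
grip_force: 31.9
```

```bash
python3 -c "
from h import *
st(); to(.612,-.257,.065,-.18); c=cam('wrist'); cv2.imwrite('pics/w9.png',c['bgr'])"
```

```text
t 27.7 g [ 0.4869 -0.2031  0.153 ] yaw -0.278 zax [ 0.  0. -1.] j [-0.47  0.11  1.53  0.    1.5  -0.19] F [ 0.   0.1 -0.2] M [-0.04  0.02  0.  ] w 0.0215 gf 31.9
shift [-17.5 135.1  88. ] turn -0.098 alt 3.043
```

View pics/w9.png

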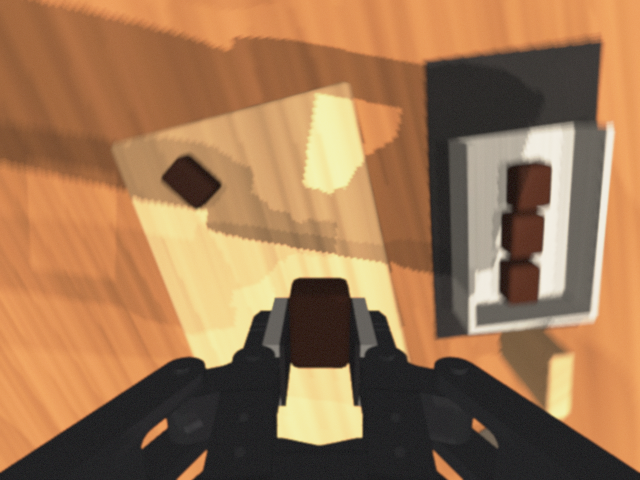

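Three lumps sit in a row in the tray at (520,280), (523,233) and (529,185). The fourth is in the gripper and the last is on the board at (191,180). I'll put the remaining two on top of the row.

Call:
arm_command:
  plan: [1, -15, 137, 0, -0.1, 1, -15, 137, 0, -0.1, 1, -15, 137, 0, -0.1, 1, -15, 137, 40, -0.1, 1, -15, 137, 80, -0.1, 1, -15, 137, 98, -0.1, 1, -15, 137, 98, -0.1, 1, -15, 137, 98, -0.1]

```text
time_s: 28.55
tool_pos: [0.6145, -0.256, 0.2105]
ee_rot: [0.0, 0.77, 0.638, 0.0]
contact_force: [-0.3, -0.3, 0.3]
gripper_width: 0.0215
grip_force: 32.2
```

Call:
arm_command:
  plan: [1, 0, 0, 0, 0, 0.65, 0, 0, 0, 0, 0.65, 0, 0, 0, 0, 0.65, 0, 0, 0, 0, 0.65, 0, 0, -50, 0, 0.65, 0, 0, -100, 0, 0.65, 0, 0, -100, 0, 0.65, 0, 0, -100, 0]

```text
time_s: 29.35
tool_pos: [0.6144, -0.256, 0.3119]
ee_rot: [0.002, 0.769, 0.639, 0.001]
contact_force: [0.2, 0.5, -1.7]
gripper_width: 0.03
grip_force: 0.0
```

```bash
python3 -c "
from h import *
st(); to(.4196,-.144,.10,2.07+1.571)"
```

```text
t 29.35 g [ 0.615  -0.2562  0.1572] yaw -0.184 zax [ 0.004 -0.002 -1.   ] j [-0.45  0.49  1.06  0.    1.58 -0.27] F [ 0.2  0.5 -1.7] M [ 0.01  0.03 -0.01] w 0.03 gf 0.0
shift [  74.6 -212.9   56.3] turn -0.684 alt 2.458
```

Call:
arm_command:
  plan: [0.4, 75, -213, 56, -0.68, 0.4, 75, -213, 56, -0.68, 0.4, 75, -213, 56, -0.68, 0.4, 75, -213, 56, -0.68, 0.4, 75, -213, 56, -0.68, 0.4, 75, -213, 56, -0.68, 0.4, 75, -213, 56, -0.68, 0.4, 75, -213, 56, -0.68]

```text
time_s: 30.15
tool_pos: [0.4192, -0.1435, 0.2537]
ee_rot: [0.0, 0.512, 0.859, 0.0]
contact_force: [0.6, -0.0, -0.2]
gripper_width: 0.0514
grip_force: 0.0
```

Call:
arm_command:
  plan: [0.4, 0, 0, 40, 0, 0.4, 0, 0, 65, 0, 0.4, 0, 0, 65, 0, 1, 0, 0, 65, 0, 1, 0, 0, 65, 0, 1, 0, 0, 65, 0, 1, 0, 0, 65, 0, 1, 0, 0, 65, 0]

```text
time_s: 30.95
tool_pos: [0.4194, -0.1435, 0.1905]
ee_rot: [0.002, 0.512, 0.859, 0.0]
contact_force: [1.1, 0.7, 6.4]
gripper_width: 0.021
grip_force: 31.6
```

Call:
arm_command:
  plan: [1, 0, 0, -50, 0, 1, 0, 0, -120, 0.68, 1, 0, 0, -120, 0.68, 1, 0, 0, -120, 0.68, 1, 0, 0, -120, 0.68, 1, 0, 0, -120, 0.68, 1, 0, 0, -120, 0.68, 1, 0, 0, -120, 0.68]

```text
time_s: 31.75
tool_pos: [0.4186, -0.1431, 0.3089]
ee_rot: [0.0, 0.768, 0.64, 0.0]
contact_force: [-0.1, -0.6, -0.4]
gripper_width: 0.0212
grip_force: 30.8
```

```bash
python3 -c "
from h import *
st(); to(.620,-.224,.055,-.18)"
```

```text
t 31.75 g [ 0.4186 -0.1431  0.1542] yaw -0.182 zax [ 0. -0. -1.] j [-0.41 -0.13  1.77  0.    1.5  -0.23] F [-0.1 -0.6 -0.4] M [-0.04 -0.02  0.02] w 0.0212 gf 30.8
shift [-43.1 212.6  99.3] turn -0.002 alt 3.14
```

Call:
arm_command:
  plan: [1, -42, 213, 0, 0, 1, -42, 213, 0, 0, 1, -42, 213, 0, 0, 1, -42, 213, 0, 0, 1, -42, 213, 0, 0, 1, -42, 213, 50, 0, 1, -42, 213, 80, 0, 1, -42, 213, 97, 0]

```text
time_s: 32.55
tool_pos: [0.6196, -0.2232, 0.2076]
ee_rot: [-0.003, 0.769, 0.64, -0.001]
contact_force: [-0.4, 0.9, -1.2]
gripper_width: 0.0209
grip_force: 30.8
```

Call:
arm_command:
  plan: [1, 0, 0, 0, 0, 1, 0, 0, 0, 0, 0.65, 0, 0, 0, 0, 0.65, 0, 0, 0, 0, 0.65, 0, 0, 0, 0, 0.65, 0, 0, -50, 0, 0.65, 0, 0, -100, 0, 0.65, 0, 0, -100, 0]

```text
time_s: 33.35
tool_pos: [0.6212, -0.2238, 0.3222]
ee_rot: [0.007, 0.769, 0.639, 0.004]
contact_force: [-0.1, -0.2, 0.6]
gripper_width: 0.0297
grip_force: 0.0
```

Call:
arm_command:
  plan: [0, -90, 0, -45, 0, 0, -90, 0, -45, 0, 0, -90, 0, -45, 0, 0, -90, 0, -45, 0]

```text
time_s: 33.75
tool_pos: [0.6034, -0.313, 0.3576]
ee_rot: [0.001, 0.77, 0.638, 0.0]
contact_force: [0.3, -0.1, -1.5]
gripper_width: 0.085
grip_force: 0.0
```

```bash
python3 -c "
from h import *
st(); c=cam('wrist'); cv2.imwrite('pics/w10.png',c['bgr'])"
```

```text
t 33.75 g [ 0.6037 -0.3131  0.2029] yaw -0.186 zax [ 0.002 -0.001 -1.   ] j [-0.53  0.51  0.94  0.    1.68 -0.35] F [ 0.3 -0.1 -1.5] M [-0.01  0.02  0.02] w 0.085 gf 0.0
```

View pics/w10.png

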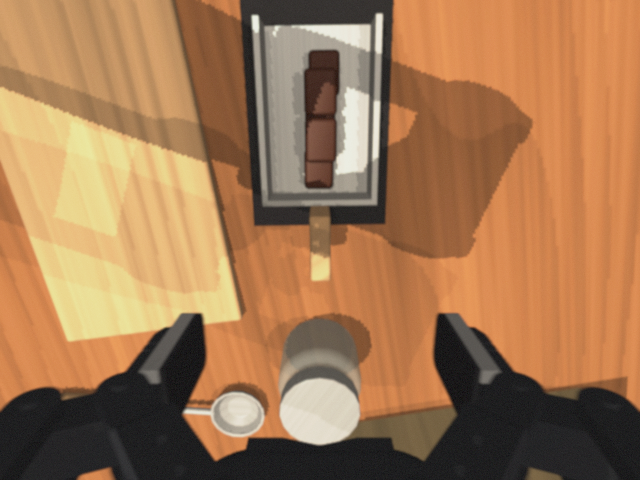

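All five lumps are in the tray, two of them stacked on the row of three. The fin top is centred at about (320,243), under the gripper.

```bash
python3 - <<'E'
from h import *
c=cam("wrist"); f=ray(c,320,243,.073); print(f); l=ray(c,268,24,.007);r=ray(c,371,24,.007); print((l+r)/2); to(*f[:2],.053)
a=ray(c,257,195,.038);b=ray(c,383,195,.038);print("across",np.arctan2(*(b-a)[1::-1]),np.linalg.norm(b-a))
E
```

```text
[ 0.60350195 -0.31539621  0.073     ]
[ 0.62956098 -0.17455486  0.007     ]
shift [ -4.5   0.6 148.2] turn 0 alt 0.0
across -0.18508187027793144 0.09160126982532057
```

Call:
arm_command:
  plan: [0.3, -4, 0, 50, 0, 0.6, -4, 0, 100, 0, 0.6, -4, 0, 130, 0, 0.6, -4, 0, 147, 0, 0.6, -4, 0, 147, 0, 1, -4, 0, 147, 0, 1, -4, 0, 147, 0, 1, -4, 0, 147, 0]
  force: 50

```text
time_s: 34.65
tool_pos: [0.6038, -0.316, 0.2125]
ee_rot: [0.002, 0.769, 0.639, 0.001]
contact_force: [2.1, 1.0, 4.4]
gripper_width: 0.0137
grip_force: 52.1
```

Call:
arm_command:
  plan: [1, 0, 0, 0, 0, 1, 0, 0, 0, 0, 1, 0, 0, -10, 0, 1, 0, 0, -25, 0, 1, 0, 0, -45, 0, 1, 0, 0, -65, 0, 1, 0, 0, -80, 0, 1, 0, 0, -90, 0]

```text
time_s: 35.45
tool_pos: [0.6031, -0.316, 0.3018]
ee_rot: [0.001, 0.769, 0.639, 0.0]
contact_force: [0.0, -0.2, -3.6]
gripper_width: 0.0135
grip_force: 51.2
```

```bash
python3 - <<'E'
from h import *
st(); c=cam("wrist"); cv2.imwrite("pics/w11.png",c["bgr"]); print(len(lumps(c)),[ (x[0],x[1]) for x in lumps(c)])
D=np.array([np.cos(np.radians(80)),np.sin(np.radians(80))]); g=np.array([.480,.055])-.098*D; print(g); to(*g,.335,-.185)
E
```

```text
t 35.45 g [ 0.6033 -0.3161  0.1471] yaw -0.184 zax [ 0.002 -0.001 -1.   ] j [-0.54  0.54  1.02 -0.    1.58 -0.35] F [ 0.  -0.2 -3.6] M [-0.19  0.05  0.02] w 0.0135 gf 51.2
0 []
[ 0.46298248 -0.04151116]
shift [ 244.1 -188.1 -187.5] turn 0.001 alt -3.141
```

Call:
arm_command:
  plan: [1, 0, 0, -12, 0, 1, 0, 0, -34, 0, 1, 0, 0, -62, 0, 1, 0, 0, -90, 0, 1, 0, 0, -118, 0, 1, 0, 0, -146, 0, 1, 0, 0, -172, 0, 1, 0, 0, -187, 0]

```text
time_s: 36.3
tool_pos: [0.6028, -0.3157, 0.4892]
ee_rot: [0.001, 0.769, 0.639, 0.0]
contact_force: [-0.6, 0.3, -3.2]
gripper_width: 0.0137
grip_force: 51.2
```

Call:
arm_command:
  plan: [1, 6, -5, 0, 0, 1, 18, -14, 0, 0, 1, 36, -28, 0, 0, 1, 54, -42, 0, 0, 1, 74, -57, 0, 0, 1, 94, -72, 0, 0, 1, 110, -85, 0, 0, 1, 122, -94, 0, 0]

```text
time_s: 37.1
tool_pos: [0.5324, -0.1776, 0.4866]
ee_rot: [-0.001, 0.769, 0.639, -0.0]
contact_force: [0.1, 0.4, -3.1]
gripper_width: 0.013
grip_force: 51.2
```

Call:
arm_command:
  plan: [1, 6, -5, 0, 0, 1, 18, -14, 0, 0, 1, 36, -28, 0, 0, 1, 54, -42, 0, 0, 1, 74, -57, 0, 0, 1, 94, -72, 0, 0, 1, 110, -85, 0, 0, 1, 122, -94, 0, 0]

```text
time_s: 37.9
tool_pos: [0.4625, -0.0408, 0.4867]
ee_rot: [-0.0, 0.769, 0.639, -0.0]
contact_force: [-0.1, -0.0, -2.9]
gripper_width: 0.0133
grip_force: 51.1
```

```bash
python3 - <<'E'
from h import *
st(); c=cam("wrist"); cv2.imwrite("pics/w12.png",c["bgr"])
def count(n,c):
    im=c["bgr"]; b,g,r=[im[:,:,i].astype(int) for i in range(3)]; m=(r<110)&(r-b>=12)&(r>25)
    n,l,s,ct=cv2.connectedComponentsWithStats(m.astype(np.uint8)); print([(int(x[4]),y.round().tolist()) for x,y in zip(s[1:],ct[1:]) if x[4]>40])
count(0,c); c=cam("scene"); cv2.imwrite("pics/s12.png",c["bgr"]); count(0,c)
print("lip expected level",proj(c,[.480+.05*.174,.055+.05*.985,.287]))
E
```

```text
t 37.9 g [ 0.4625 -0.0408  0.332 ] yaw -0.184 zax [-0.  0. -1.] j [-0.17 -0.12  1.41 -0.    1.86  0.02] F [-0.1 -0.  -2.9] M [-0.2  -0.03  0.04] w 0.0133 gf 51.1
[(10895, [327.0, 134.0]), (234, [426.0, 16.0]), (222, [424.0, 51.0]), (107, [418.0, 81.0]), (41, [225.0, 109.0]), (84, [462.0, 130.0]), (525, [12.0, 231.0]), (567, [520.0, 338.0]), (314, [385.0, 255.0]), (194, [239.0, 257.0]), (53, [406.0, 265.0]), (193, [413.0, 333.0]), (992, [325.0, 312.0]), (253, [298.0, 345.0]), (385, [149.0, 391.0]), (91, [332.0, 437.0]), (103, [167.0, 432.0]), (124, [472.0, 432.0]), (74, [201.0, 469.0]), (75, [437.0, 468.0])]
[(228, [25.0, 8.0]), (700, [55.0, 17.0]), (951, [123.0, 11.0]), (19049, [320.0, 62.0]), (791, [52.0, 39.0]), (773, [140.0, 46.0]), (844, [49.0, 62.0]), (732, [143.0, 63.0]), (891, [47.0, 82.0]), (706, [147.0, 79.0]), (184, [433.0, 77.0]), (387, [86.0, 87.0]), (57, [220.0, 90.0]), (197, [131.0, 101.0]), (875, [51.0, 120.0]), (284, [456.0, 112.0]), (533, [18.0, 113.0]), (280, [100.0, 117.0]), (779, [59.0, 154.0]), (524, [32.0, 147.0]), (1337, [322.0, 159.0]), (1731, [58.0, 178.0]), (468, [382.0, 154.0]), (4434, [569.0, 177.0]), (45, [445.0, 163.0]), (63, [277.0, 168.0]), (6077, [254.0, 228.0]), (114, [292.0, 170.0]), (9999, [534.0, 305.0]), (122, [444.0, 193.0]), (564, [323.0, 225.0]), (59, [384.0, 201.0]), (202, [385.0, 223.0]), (140, [445.0, 236.0]), (46, [462.0, 256.0]), (143, [484.0, 295.0]), (238, [418.0, 296.0]), (121, [190.0, 407.0]), (600, [196.0, 424.0]), (348, [171.0, 450.0]), (115, [24.0, 441.0]), (58, [476.0, 442.0])]
lip expected level [341.63730164 149.18601083]
```

Weight still reads about 2.9 N, so the whole load is on board and the tray is over the hopper. I'll ease the grip in small steps.

Call:
arm_command:
  plan: [0.85, 0, 0, 0, 0, 0.85, 0, 0, 0, 0, 0.85, 0, 0, 0, 0]
  force: 20

```text
time_s: 38.3
tool_pos: [0.4633, -0.0422, 0.4864]
ee_rot: [-0.0, 0.769, 0.639, -0.0]
contact_force: [-0.3, 0.1, -3.0]
gripper_width: 0.0131
grip_force: 51.2
```

Call:
arm_command:
  plan: [0.84, 0, 0, 0, 0, 0.84, 0, 0, 0, 0]

```text
time_s: 38.5
tool_pos: [0.4631, -0.0419, 0.4866]
ee_rot: [-0.0, 0.769, 0.639, -0.0]
contact_force: [-0.1, 1.0, -3.9]
gripper_width: 0.0136
grip_force: 19.6
```

Call:
arm_command:
  plan: [0.839, 0, 0, 0, 0, 0.839, 0, 0, 0, 0]

```text
time_s: 38.7
tool_pos: [0.463, -0.0416, 0.4867]
ee_rot: [-0.0, 0.769, 0.639, 0.0]
contact_force: [0.1, 0.4, -3.0]
gripper_width: 0.0136
grip_force: 14.3
```

```bash
cat > d.py <<'E'
from h import *
import sys
st(); a=cv2.imread("pics/s12.png"); c=cam("scene"); cv2.imwrite(f"pics/{sys.argv[1]}.png",c["bgr"])
d=cv2.absdiff(a,c["bgr"]).max(2)>40; d[:110]=0; v,u=np.nonzero(d[:, 230:420]); print("diff",len(u), (u.mean()+230,v.mean(),v.max()) if len(u) else "")
E
python3 d.py s13
```

```text
t 38.7 g [ 0.463  -0.0416  0.332 ] yaw -0.184 zax [ 0.  0. -1.] j [-0.17 -0.12  1.41  0.    1.85  0.02] F [ 0.1  0.4 -3. ] M [-0.13  0.05 -0.  ] w 0.0136 gf 14.3
diff 1364 (np.float64(321.30791788856305), np.float64(167.64149560117303), np.int64(325))
```

Call:
arm_command:
  plan: [0.838, 0, 0, 0, 0, 0.838, 0, 0, 0, 0, 0.838, 0, 0, 0, 0]

```text
time_s: 39.05
tool_pos: [0.463, -0.0416, 0.4867]
ee_rot: [0.0, 0.769, 0.639, -0.0]
contact_force: [-0.7, -0.6, -3.9]
gripper_width: 0.0133
grip_force: 9.3
```

```bash
cp pics/s13.png pics/s12.png; python3 d.py s14
```

```text
t 39.05 g [ 0.463  -0.0416  0.332 ] yaw -0.184 zax [-0. -0. -1.] j [-0.17 -0.12  1.41 -0.    1.85  0.02] F [-0.7 -0.6 -3.9] M [-0.23  0.07 -0.02] w 0.0133 gf 9.3
diff 2596 (np.float64(310.9957627118644), np.float64(178.24807395993835), np.int64(301))
```

Call:
arm_command:
  plan: [0.8375, 0, 0, 0, 0, 0.8375, 0, 0, 0, 0]

```text
time_s: 39.3
tool_pos: [0.463, -0.0415, 0.4869]
ee_rot: [0.0, 0.769, 0.639, 0.0]
contact_force: [-0.2, -0.4, -2.0]
gripper_width: 0.0136
grip_force: 6.9
```

```bash
python3 d.py s15
```

```text
t 39.3 g [ 0.463  -0.0415  0.3322] yaw -0.184 zax [ 0.  0. -1.] j [-0.17 -0.12  1.41  0.    1.85  0.02] F [-0.2 -0.4 -2. ] M [-0.04  0.02 -0.01] w 0.0136 gf 6.9
diff 2799 (np.float64(311.48517327617003), np.float64(180.72490175062524), np.int64(302))
```

The weight on the tool fell from 2.9 to 2.0 N, so the lumps have slid out. I'll firm the grip, hold the tilt and back off a little, then check.

Call:
arm_command:
  plan: [1, 0, 0, 0, 0, 1, 0, 0, 0, 0, 1, 0, 0, 0, 0, 1, 0, 0, -20, 0, 1, 0, 0, -40, 0, 1, 0, 0, -40, 0]
  force: 30

```text
time_s: 39.95
tool_pos: [0.4627, -0.0415, 0.5295]
ee_rot: [0.002, 0.769, 0.639, 0.002]
contact_force: [-0.7, -0.5, -2.5]
gripper_width: 0.0135
grip_force: 30.2
```

```bash
python3 -c "
from h import *
F=[]
for i in range(6):
    cam('scene'); F.append(telemetry.get_obs()['contact_force'][2])
print(np.mean(F)); st()"
```

```text
-2.8375165746208633
t 40.25 g [ 0.4628 -0.0415  0.3707] yaw -0.184 zax [-0.002  0.    -1.   ] j [-0.17 -0.11  1.32  0.    1.93  0.02] F [ 0.3 -0.  -2.7] M [-0.04 -0.03 -0.05] w 0.0139 gf 30.2
```

Call:
arm_command:
  plan: [1, -25, 0, 0, 0, 1, -60, 0, 0, 0, 1, -100, 0, 0, 0, 1, -140, 0, 0, 0, 1, -170, 0, 0, 0, 1, -180, 0, 0, 0, 1, -180, 0, 0, 0]

```text
time_s: 40.95
tool_pos: [0.4299, -0.2194, 0.5259]
ee_rot: [-0.001, 0.77, 0.638, -0.0]
contact_force: [1.4, -0.1, -3.1]
gripper_width: 0.0135
grip_force: 30.1
```

```bash
python3 -c "
from h import *
st(); s=cam('scene'); t=cam('top'); w=cam('wrist')
R=lambda i:cv2.resize(i,(390,290),interpolation=cv2.INTER_AREA if i.shape[1]>390 else 2)
for n,i in zip('stw',(s,t,w)): cv2.imwrite(f'pics/q{n}.png',i['bgr'])
print(proj(s,[.48,.055,.175]),proj(t,[.48,.055,.175]))
cv2.imwrite('pics/q.png',np.vstack([np.hstack([R(s['bgr'][80:370,150:410+130]),R(t['bgr'][205:295,230:350])]),np.hstack([R(w['bgr']),R(s['bgr'][180:270,270:391])])]))"
```

```text
t 40.95 g [ 0.4297 -0.2192  0.3712] yaw -0.186 zax [-0.001  0.001 -1.   ] j [-0.55 -0.06  1.27  0.    1.93 -0.36] F [ 1.4 -0.1 -3.1] M [ 0.04 -0.    0.  ] w 0.0135 gf 30.1
[323.37836743 199.64042945] [288.89448573 247.25164557]
```

View pics/q.png

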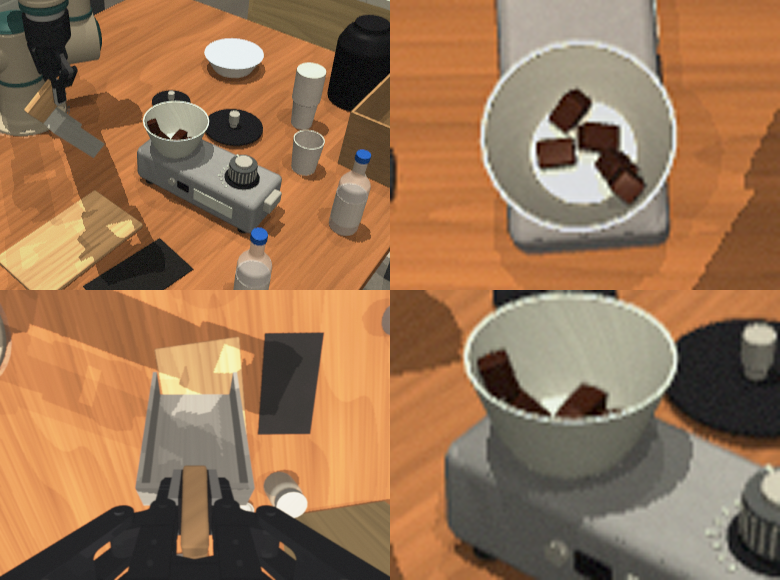

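All five lumps are in the hopper and the tray in the gripper is empty, tilted nose down. I'll measure its tilt with the calibration before setting it back.

```bash
python3 - <<'E'
from h import *
s=cam("scene"); w=cam("wrist"); o,R,g=pose(); X=R[:,0]; Y=R[:,1]; Z=np.array([0,0,1.])
a=cv2.imread("pics/scene0.png"); d=cv2.absdiff(a,s["bgr"]).max(2)>35
reg=d[:,200:300].copy(); v,u=np.nonzero(reg[190:250]); print("right-most/lowest diff", u.max()+200, v[u==u.max()].mean()+190)
for t in (20,30,35,40,45,50,56,65):
    t=np.radians(t); P=lambda x,y,z: g+Y*y+X*(x*np.cos(t)+z*np.sin(t))+Z*(-x*np.sin(t)+z*np.cos(t))
    print(round(np.degrees(t)), "scene lip corners",*[proj(s,P(148,y,z)).round() for y in(-.042,.042) for z in(-.052,-.017)] if 0 else [proj(s,P(.148,y,z)).round() for y in(-.042,.042) for z in(-.052,-.017)],"wrist lip",[proj(w,P(.148,y,-.048)).round() for y in(-.038,.038)])
E
```

```text
right-most/lowest diff 299 205.0
20 scene lip corners [253. 181.] [256. 165.] [277. 200.] [281. 184.] wrist lip [array([242.,  17.]), array([397.,  17.])]
30 scene lip corners [246. 192.] [252. 177.] [270. 212.] [276. 196.] wrist lip [array([250.,  63.]), array([388.,  63.])]
35 scene lip corners [242. 198.] [249. 183.] [265. 217.] [273. 202.] wrist lip [array([254.,  85.]), array([385.,  85.])]
40 scene lip corners [237. 203.] [245. 188.] [261. 223.] [270. 207.] wrist lip [array([257., 106.]), array([382., 106.])]
45 scene lip corners [233. 207.] [242. 193.] [256. 228.] [266. 213.] wrist lip [array([259., 126.]), array([380., 126.])]
50 scene lip corners [228. 212.] [238. 198.] [251. 232.] [262. 218.] wrist lip [array([261., 145.]), array([378., 145.])]
56 scene lip corners [221. 217.] [232. 204.] [245. 238.] [256. 224.] wrist lip [array([263., 168.]), array([375., 168.])]
65 scene lip corners [211. 223.] [224. 211.] [234. 244.] [247. 232.] wrist lip [array([266., 202.]), array([373., 202.])]
```

The tray hangs at about 56° nose down. I'll carry it over the mat, then roll it flat about its lip: lower while drawing back, with a light grip.

```bash
python3 -c "
from h import *
to(.628,-.167,.371)"
```

```text
shift [ 85.4 185.2   1.1] turn 0 alt 0.0
```

Call:
arm_command:
  plan: [1, 10, 22, 0, 0, 1, 25, 54, 0, 0, 1, 42, 92, 0, 0, 1, 60, 130, 0, 0, 1, 75, 163, 0, 0, 1, 85, 185, 0, 0, 1, 85, 185, 0, 0]

```text
time_s: 41.9
tool_pos: [0.6304, -0.1667, 0.5237]
ee_rot: [-0.002, 0.768, 0.641, -0.001]
contact_force: [0.4, -0.9, -3.5]
gripper_width: 0.0138
grip_force: 30.5
```

Call:
arm_command:
  plan: [1, 0, 0, 30, 0, 1, 0, 0, 70, 0, 1, 0, 0, 110, 0, 1, 0, 0, 150, 0, 1, 0, 0, 190, 0, 1, 0, 0, 202, 0, 1, 0, 0, 202, 0]

```text
time_s: 42.6
tool_pos: [0.6271, -0.1684, 0.3231]
ee_rot: [-0.002, 0.769, 0.639, -0.001]
contact_force: [0.1, 0.4, -2.2]
gripper_width: 0.0135
grip_force: 30.5
```

```bash
python3 -c "
from h import *
st(); to(.628,-.167,.155); c=cam('wrist'); cv2.imwrite('pics/w14.png',c['bgr'])
D=np.array([.174,.985]); b=np.array([.607,-.285])
for s,z in((88,144.5),(61,130.5),(36,112.6),(14.5,91.5),(2.6,75),(-8,55)): to(*(b+D*s/1000),z/1000)"
```

```text
t 42.6 g [ 0.6266 -0.1682  0.1684] yaw -0.184 zax [-0.004  0.001 -1.   ] j [-0.32  0.44  1.11  0.    1.6  -0.14] F [ 0.1  0.4 -2.2] M [ 0.01 -0.02  0.02] w 0.0135 gf 30.5
shift [ 1.4  1.2 13.4] turn 0 alt 0.0
shift [-30.2   0.2  26.8] turn 0 alt 0.0
shift [-57.2   0.4  40.8] turn 0 alt 0.0
shift [-82.2   0.6  58.7] turn 0 alt 0.0
shift [-103.7    0.8   79.8] turn 0 alt 0.0
shift [-115.6    0.9   96.3] turn 0 alt 0.0
shift [-126.2    1.   116.3] turn 0 alt 0.0
```

Call:
arm_command:
  plan: [0.839, 0, 0, 0, 0, 0.839, 0, 0, 0, 0, 0.839, 0, 0, 13, 0, 0.839, -16, 0, 21, 0, 0.839, -30, 0, 27, 0, 0.839, -44, 0, 34, 0, 0.839, -57, 0, 41, 0, 0.839, -70, 0, 50, 0]
  force: 20

```text
time_s: 43.45
tool_pos: [0.6142, -0.2391, 0.2737]
ee_rot: [-0.0, 0.769, 0.639, -0.0]
contact_force: [0.0, 0.8, -0.7]
gripper_width: 0.0135
grip_force: 13.4
```

```bash
python3 -c "
from h import *
st()
w=cam('wrist'); cv2.imwrite('pics/w15.png',w['bgr'])"
```

```text
t 43.45 g [ 0.6141 -0.239   0.119 ] yaw -0.185 zax [-0.001  0.001 -1.   ] j [-0.43  0.5   1.13  0.    1.51 -0.24] F [ 0.   0.8 -0.7] M [ 0.29 -0.09 -0.05] w 0.0135 gf 13.4
```

Call:
arm_command:
  plan: [0.839, -12, 0, 9, 0, 0.839, -23, 0, 19, 0, 0.839, -34, 0, 30, 0, 0.839, -40, 0, 38, 0, 0.839, -46, 0, 46, 0, 0.839, -51, 0, 55, 0, 0.839, -56, 0, 64, 0, 0.839, -56, 0, 64, 0]

```text
time_s: 44.3
tool_pos: [0.6046, -0.2928, 0.2117]
ee_rot: [0.0, 0.769, 0.639, 0.0]
contact_force: [-3.0, 4.7, 5.5]
gripper_width: 0.0136
grip_force: 15.3
```

```bash
python3 -c "
from h import *
st(); s=cam('scene'); cv2.imwrite('pics/s16.png',s['bgr']); w=cam('wrist'); cv2.imwrite('pics/w16.png',w['bgr'])
o,R,g=pose(); X=R[:,0];Y=R[:,1]
for t in (0,10,20): 
  t=np.radians(t); print(t,[proj(w,g+Y*y+X*(.148*np.cos(t)-.013*np.sin(t))+np.array([0,0,1])*(-.148*np.sin(t)-.013*np.cos(t))).round() for y in(-.042,.042)])
b=w['bgr'].min(2); print('bright rows, col 290..350 / wall cols:', [ (v,int(b[v,250:400].max())) for v in range(0,240,12)])"
```

```text
t 44.3 g [ 0.6047 -0.2927  0.057 ] yaw -0.184 zax [ 0.001  0.    -1.   ] j [-0.51  0.59  1.13  0.    1.42 -0.32] F [-3.   4.7  5.5] M [ 0.45  0.53 -0.06] w 0.0136 gf 15.3
0.0 [array([ 166., -161.]), array([ 473., -161.])]
0.17453292519943295 [array([195., -94.]), array([444., -94.])]
0.3490658503988659 [array([215., -36.]), array([424., -36.])]
bright rows, col 290..350 / wall cols: [(0, 230), (12, 227), (24, 226), (36, 224), (48, 159), (60, 158), (72, 157), (84, 157), (96, 234), (108, 234), (120, 234), (132, 234), (144, 233), (156, 235), (168, 236), (180, 234), (192, 233), (204, 231), (216, 229), (228, 227)]
```

The tray is down on the mat with light contact. Releasing it, then rising to check.

Call:
arm_command:
  plan: [0.7, 0, 0, 0, 0, 0.5, 0, 0, 0, 0, 0.3, 0, 0, 0, 0, 0.3, 0, 0, 0, 0, 0.3, 0, 0, -40, 0, 0.3, 0, 0, -80, 0, 0.3, 0, 0, -120, 0, 0.3, 0, 0, -145, 0]

```text
time_s: 45.2
tool_pos: [0.6043, -0.2927, 0.3598]
ee_rot: [0.002, 0.769, 0.639, 0.001]
contact_force: [0.2, -0.1, 0.2]
gripper_width: 0.0599
grip_force: 0.0
```

Call:
arm_command:
  plan: [0.3, -60, -100, -50, 0, 0.3, -60, -100, -50, 0, 0.3, -60, -100, -50, 0, 0.3, -60, -100, -50, 0]

```text
time_s: 45.6
tool_pos: [0.4927, -0.3347, 0.4087]
ee_rot: [0.002, 0.77, 0.638, 0.0]
contact_force: [0.7, 0.0, 0.4]
gripper_width: 0.0597
grip_force: 0.0
```

```bash
python3 - <<'E'
from h import *
st(); s=cam("scene"); t=cam("top"); w=cam("wrist")
for n,i in zip("stw",(s,t,w)): cv2.imwrite(f"pics/r{n}.png",i["bgr"])
for n,c,z in(("wrist",w,.02),("top",t,.02)):
    im=c["bgr"]; hsv=cv2.cvtColor(im,cv2.COLOR_BGR2HSV); m=(hsv[:,:,1]<60)&(im.min(2)>95)
    for b in blobs(c,m,z,300):
        if .5<b[2][0][0]<.72 and -.36<b[2][0][1]<-.1: print(n,b[0],b[1],np.round(b[2][0],3),np.round(b[2][1],3),round(b[2][2],1))
# expected corner pixels of upright tray rim with grip (.605,-.293)
D=np.array([.184,.983,0]);Y=np.array([.983,-.184,0]);g=np.array([.6047,-.2927,.055])
for n,c in(("wrist",w),("top",t),("scene",s)): print(n,"back/front rim L,R", [proj(c,g+D*x+Y*y+[0,0,-.017]).round().tolist() for x in(.023,.148) for y in(-.042,.042)],"fin top",proj(c,g+[0,0,.018]).round())
im=t["bgr"]; hs=cv2.cvtColor(im,cv2.COLOR_BGR2HSV).astype(int); x=hs[180:240,345:430]
E
```

```text
t 45.6 g [ 0.4932 -0.3352  0.254 ] yaw -0.188 zax [ 0.003 -0.003 -1.   ] j [-0.66  0.25  1.17 -0.    1.71 -0.47] F [0.7 0.  0.4] M [-0.01 -0.01 -0.01] w 0.0597 gf 0.0
wrist 10501.5 (np.float64(462.0), np.float64(56.0)) [ 0.621 -0.233] [0.083 0.09 ] 79.4
top 1037.0 (np.float64(390.0), np.float64(203.0)) [ 0.624 -0.211] [0.128 0.087] 79.5
wrist back/front rim L,R [[392.0, 108.0], [497.0, 108.0], [401.0, -79.0], [520.0, -79.0]] fin top [456. 140.]
top back/front rim L,R [[406.0, 223.0], [410.0, 194.0], [361.0, 216.0], [366.0, 187.0]] fin top [419. 207.]
scene back/front rim L,R [[255.0, 344.0], [280.0, 371.0], [304.0, 315.0], [330.0, 339.0]] fin top [257. 352.]
```

The top view puts the tray at (0.624,-0.211), flat, within 10 mm of its spot. Now the lid.

```bash
python3 - <<'E'
from h import *
def load(n,f): c=cam(n); c["bgr"]=cv2.imread(f); return c
t=load("top","pics/top0.png"); im=t["bgr"]; hs=cv2.cvtColor(im,cv2.COLOR_BGR2HSV)
for b in blobs(t,(hs[:,:,1]<60)&(im.min(2)>95),.02,300):
    if .5<b[2][0][0]<.72 and -.36<b[2][0][1]<-.1: print("tray at start",b[0],b[1],np.round(b[2][0],3),np.round(b[2][1],3))
t=cam("top"); s=cam("scene")
k=triang([(t,199.42,256.86),(s,384.25,193.45)]); print("knob",k)
# hopper rim ellipse in top view
im=t["bgr"]; hs=cv2.cvtColor(im,cv2.COLOR_BGR2HSV); m=((hs[:,:,1]<45)&(im.max(2)>120)).astype(np.uint8); m[:, :240]=0; m[:,340:]=0; m[:205]=0;m[300:]=0
b=max(blobs(t,m,.175,300),key=lambda x:x[0]); print("hop",b); 
to(*k[:2],.25,0); to(.48,.055,.3)
E
```

```text
tray at start 1051.0 (np.float64(387.0), np.float64(202.0)) [ 0.627 -0.203] [0.128 0.087]
knob [0.48310078 0.30213424 0.05442904]
hop (3676.5, (np.float64(288.0), np.float64(241.0)), ((0.49462318420410156, 0.058232493698596954), (0.14516907930374146, 0.1859646737575531), 88.80400085449219))
shift [ 6.219e+02 -1.280e+02  6.000e-01] turn -0.183 alt 2.958
shift [378.4 -86.1 -49.7] turn 0 alt 0.0
```

Call:
arm_command:
  plan: [0, 310, -64, 0, 0, 0, 310, -64, 0, 0, 0, 310, -64, 0, 0, 0, 310, -64, 0, 0, 0, 310, -64, 0, 0, 0, 310, -64, 0, 0, 0, 310, -64, 0, 0, 0, 310, -64, 0, 0]
  force: 30

```text
time_s: 46.7
tool_pos: [0.4891, -0.0142, 0.4053]
ee_rot: [-0.0, 0.768, 0.641, -0.0]
contact_force: [0.6, 0.1, 0.3]
gripper_width: 0.0854
grip_force: 0.0
```

Call:
arm_command:
  plan: [0, 312, -64, 0, 0, 0, 312, -64, 0, 0, 0, 312, -64, 0, 0, 0, 312, -64, 0, 0, 0, 312, -64, 0, 0, 0, 312, -64, 0, 0, 0, 312, -64, 0, 0, 0, 312, -64, 0, 0]

```text
time_s: 47.5
tool_pos: [0.4834, 0.3032, 0.4046]
ee_rot: [-0.0, 0.768, 0.64, -0.001]
contact_force: [1.8, -0.2, -0.4]
gripper_width: 0.0858
grip_force: 0.0
```

```bash
python3 - <<'E'
from h import *
st(); w=cam("wrist"); cv2.imwrite("pics/w20.png",w["bgr"])
im=w["bgr"]
for b in blobs(w,im.max(2)<75,.013,3000): print("lid disc",b[0],b[1],np.round(b[2][0],4),np.round(b[2][1],3))
hs=cv2.cvtColor(im,cv2.COLOR_BGR2HSV); u,v=proj(w,[.483,.302,.056]); print(u,v)
m=np.zeros(im.shape[:2],np.uint8); m[int(v)-60:int(v)+60,int(u)-60:int(u)+60]=(im.min(2)>90)[int(v)-60:int(v)+60,int(u)-60:int(u)+60]
for b in blobs(w,m,.05,50): print("knob",b[0],b[1],np.round(b[2][0],4),np.round(b[2][1],3))
to(.483,.301,.043)
E
```

```text
t 47.5 g [0.4832 0.3031 0.2499] yaw -0.181 zax [-0.001 -0.001 -1.   ] j [ 0.5   0.18  1.26 -0.    1.7   0.68] F [ 1.8 -0.2 -0.4] M [-0.05  0.01  0.  ] w 0.0858 gf 0.0
lid disc 47412.0 (np.float64(320.0), np.float64(422.0)) [0.4432 0.0887] [0.212 0.741]
lid disc 5135.5 (np.float64(124.0), np.float64(255.0)) [0.2819 0.2848] [0.1   0.107]
lid disc 13736.0 (np.float64(336.0), np.float64(219.0)) [0.4987 0.2812] [0.154 0.106]
319.6789759766831 216.0536654174713
knob 985.5 (np.float64(321.0), np.float64(217.0)) [0.4838 0.2991] [0.03  0.031]
knob 1985.5 (np.float64(290.0), np.float64(175.0)) [0.4673 0.3339] [0.038 0.057]
shift [ -0.3  -0.3 207.1] turn 0 alt 0.0
```

Call:
arm_command:
  plan: [0.2, 0, 0, 50, 0, 0.4, 0, 0, 100, 0, 0.4, 0, 0, 150, 0, 0.4, 0, 0, 190, 0, 0.4, 0, 0, 207, 0, 0.4, 0, 0, 207, 0, 1, 0, 0, 207, 0, 1, 0, 0, 207, 0]

```text
time_s: 48.35
tool_pos: [0.4842, 0.3011, 0.201]
ee_rot: [0.0, 0.77, 0.639, 0.002]
contact_force: [0.1, 0.3, -1.2]
gripper_width: 0.027
grip_force: 29.6
```

Call:
arm_command:
  plan: [1, 0, 0, 0, 0, 1, 0, 0, 0, 0, 1, 0, 0, 0, 0, 1, 0, 0, -40, 0, 1, 0, 0, -90, 0, 1, 0, 0, -140, 0, 1, 0, 0, -190, 0, 1, 0, 0, -230, 0]

```text
time_s: 49.15
tool_pos: [0.4826, 0.3014, 0.4326]
ee_rot: [0.0, 0.769, 0.639, 0.002]
contact_force: [0.3, 0.3, -1.4]
gripper_width: 0.027
grip_force: 30.3
```

```bash
python3 - <<'E'
from h import *
st()
# hopper rim from scene+top start images: fit ellipse to bright rim outline in first top picture
t=cam("top"); im=cv2.imread("pics/top0.png"); hs=cv2.cvtColor(im,cv2.COLOR_BGR2HSV)
E0=[]
for a in np.arange(0,360,5):   # outermost low-saturation pixel along rays from the centre, front (image-lower) half lies over wood
    for r in np.arange(40,20,-.25):
        u=289+r*np.cos(np.radians(a)); v=247+r*np.sin(np.radians(a)); p=im[int(round(v)),int(round(u))].astype(int)
        if p.min()>165: E0.append(ray(t,u,v,.175)[:2]); break
P=np.array(E0,np.float32); 
from scipy.optimize import least_squares
f=least_squares(lambda x:np.hypot(*(P-x[:2]).T)-x[2],[.48,.055,.075],loss="soft_l1",f_scale=.001); print(len(P),f.x)
to(*f.x[:2],.25)
E
```

```text
t 49.15 g [0.4831 0.3017 0.2779] yaw -0.184 zax [ 0.003  0.002 -1.   ] j [0.49 0.17 1.22 0.   1.75 0.68] F [ 0.3  0.3 -1.4] M [ 0.06 -0.03 -0.02] w 0.027 gf 30.3
72 [0.48257865 0.05806276 0.07423365]
shift [-240.8   42.6   33.7] turn 0 alt 0.0
```

Call:
arm_command:
  plan: [1, -30, 5, 10, 0, 1, -75, 13, 18, 0, 1, -120, 21, 18, 0, 1, -165, 29, 18, 0, 1, -210, 37, 18, 0, 1, -242, 42, 18, 0, 1, -242, 42, 18, 0, 1, -242, 42, 18, 0]

```text
time_s: 50.0
tool_pos: [0.48, 0.0556, 0.4107]
ee_rot: [-0.0, 0.77, 0.639, 0.0]
contact_force: [-0.3, 0.3, -1.7]
gripper_width: 0.0274
grip_force: 30.3
```

```bash
python3 - <<'E'
from h import *
st(); to(.482,.057,.213)
t=cam("top"); s=cam("scene"); cv2.imwrite("pics/l_t.png",t["bgr"]); cv2.imwrite("pics/l_s.png",s["bgr"])
# rim in scene0 as check of the centre
im=cv2.imread("pics/scene0.png"); P=[]
for a in np.arange(0,360,5):
    for r in np.arange(50,20,-.25):
        u=325+r*np.cos(np.radians(a)); v=201+r*np.sin(np.radians(a))*.75; p=im[int(round(v)),int(round(u))].astype(int)
        if p.min()>150: P.append(ray(s,u,v,.175)[:2]); break
P=np.array(P)
from scipy.optimize import least_squares
f=least_squares(lambda x:np.hypot(*(P-x[:2]).T)-x[2],[.48,.055,.075],loss="soft_l1",f_scale=.001); print("scene rim",len(P),f.x)
E
```

```text
t 50.0 g [0.4801 0.0557 0.256 ] yaw -0.186 zax [ 0.     0.001 -1.   ] j [ 0.04 -0.07  1.51  0.    1.7   0.22] F [-0.3  0.3 -1.7] M [ 0.01  0.04 -0.01] w 0.0274 gf 30.3
shift [ 1.7  1.7 43. ] turn 0 alt 0.0
scene rim 72 [0.48406407 0.0578502  0.07417836]
```

Call:
arm_command:
  plan: [1, 3, 3, 0, 0, 1, 3, 3, 15, 0, 1, 3, 3, 28, 0, 1, 3, 3, 36, 0, 1, 3, 3, 41, 0, 1, 3, 3, 44, 0, 1, 3, 3, 45, 0]

```text
time_s: 50.8
tool_pos: [0.4836, 0.0583, 0.3659]
ee_rot: [0.0, 0.769, 0.639, 0.0]
contact_force: [-4.1, 0.9, 3.6]
gripper_width: 0.027
grip_force: 30.8
```

```bash
python3 -c "
from h import *
st()"
```

```text
t 50.8 g [0.4837 0.0584 0.2112] yaw -0.184 zax [ 0.  0. -1.] j [ 0.04 -0.04  1.57  0.    1.61  0.23] F [-4.1  0.9  3.6] M [ 0.01  0.53 -0.01] w 0.027 gf 30.8
```

The lid touches the rim at the expected height. Releasing it and moving away to check.

Call:
arm_command:
  plan: [0.5, 0, 0, 0, 0, 0.4, 0, 0, 0, 0, 0.4, 0, 0, 0, 0, 0.4, 0, 0, -30, 0, 0.4, 0, 0, -80, 0, 0.4, 0, 0, -100, 0, 0.4, 0, 0, -100, 0, 0.4, 0, 0, -100, 0]

```text
time_s: 51.6
tool_pos: [0.4837, 0.0583, 0.4654]
ee_rot: [0.0, 0.769, 0.639, 0.0]
contact_force: [-0.1, -1.0, 0.0]
gripper_width: 0.0514
grip_force: 0.0
```

Call:
arm_command:
  plan: [0.4, -250, -60, 0, 0, 0.4, -250, -60, 0, 0, 0.4, -250, -60, 0, 0, 0.4, -250, -60, 0, 0, 0.4, -250, -60, 0, 0, 0.4, -250, -60, 0, 0, 0.4, -250, -60, 0, 0]

```text
time_s: 52.3
tool_pos: [0.3784, -0.1775, 0.4641]
ee_rot: [-0.001, 0.77, 0.638, -0.0]
contact_force: [-0.0, 0.2, 0.1]
gripper_width: 0.0512
grip_force: 0.0
```

```bash
python3 - <<'E'
from h import *
t=cam("top"); s=cam("scene"); cv2.imwrite("pics/f_t.png",t["bgr"]); cv2.imwrite("pics/f_s.png",s["bgr"])
pt={}
for n,c in(("top",t),("scene",s)):
    im=c["bgr"]; u,v=proj(c,[.483,.058,.208]); m=np.zeros(im.shape[:2],bool); m[int(v)-16:int(v)+16,int(u)-14:int(u)+14]=1
    k=m&(im.min(2)>100); vv,uu=np.nonzero(k); pt[n]=(uu.mean(),vv.mean()); print(n,"knob exp",(u.round(1),v.round(1)),"seen",pt[n],len(uu))
    m[:]=0; m[int(v)-60:int(v)+60,int(u)-60:int(u)+60]=1
    for b in blobs(c,m&(im.max(2)<75),.181,800): print(n,"disc",b[0],np.round(b[2][0],4),np.round(b[2][1],4))
print("knob",triang([(t,*pt["top"]),(s,*pt["scene"])]))
a=cv2.imread("pics/top0.png"); d=cv2.absdiff(a,t["bgr"]).max(2)
for n,(u,v) in {"cup":(203,178),"stack":(140,207),"jar":(471,217)}.items(): print(n,"changed px",int((d[v-22:v+22,u-22:u+22]>60).sum()))
E
```

```text
top knob exp (np.float64(286.9), np.float64(243.4)) seen (np.float64(286.3783783783784), np.float64(242.45045045045046)) 111
top disc 2952.5 [0.4817 0.0594] [0.1517 0.152 ]
scene knob exp (np.float64(325.5), np.float64(187.6)) seen (np.float64(325.0192307692308), np.float64(180.70192307692307)) 104
scene disc 2511.0 [0.4775 0.0669] [0.1525 0.1877]
knob [0.48156291 0.05813036 0.22575975]
cup changed px 0
stack changed px 0
jar changed px 0
```

```bash
python3 - <<'E'
from h import *
cs={n:cam(n) for n in("top","scene")}
for lab,ft,fs,p in(("start","top0","scene0",[.4835,.301,.043]),("now","f_t","f_s",[.4825,.058,.208])):
    K=[];D=[]
    for n,f in(("top",ft),("scene",fs)):
        c=cs[n]; im=cv2.imread(f"pics/{f}.png"); u,v=proj(c,p)
        k=np.zeros(im.shape[:2],bool); k[int(v)-18:int(v)+14,int(u)-12:int(u)+12]=1
        nb,l,s,ct=cv2.connectedComponentsWithStats((k&(im.min(2)>100)).astype(np.uint8)); i=1+s[1:,4].argmax(); K.append((c,*ct[i]))
        k[:]=0; k[int(v)-32:int(v)+45,int(u)-35:int(u)+35]=1; m=(k&(im.max(2)<70)).astype(np.uint8)
        q=max(cv2.findContours(m,cv2.RETR_EXTERNAL,cv2.CHAIN_APPROX_NONE)[0],key=cv2.contourArea); e=cv2.fitEllipse(cv2.convexHull(q)); D.append((c,*e[0]))
        print(lab,n,"knob",ct[i].round(1),s[i].tolist(),"rel",(ct[i]-[u,v]).round(1),"disc",np.round(e[0],1),np.round(e[1],1),round(e[2],1),"pred disc",proj(c,np.array(p)-[0,0,.027]).round(1))
    print(lab,"knob3d",triang(K).round(4),"disc3d",triang(D).round(4))
im=cv2.imread("pics/f_s.png"); print(im[150:240:3,325].max(1).tolist())
E
```

```text
start top knob [199.5 256.6] [195, 252, 10, 11, 85] rel [-1.1 -0.6] disc [203.  259.5] [53.8 56.7] 65.0 pred disc [202.8 258.9]
start scene knob [384.3 193.5] [380, 190, 10, 7, 55] rel [ 0.9 -3.8] disc [383.2 207.8] [38.  58.5] 95.0 pred disc [382.7 205.5]
start knob3d [0.4836 0.3019 0.0546] disc3d [0.4838 0.3028 0.007 ]
now top knob [286.4 242.5] [281, 237, 12, 12, 111] rel [-0.5 -1.2] disc [287.6 246. ] [61.2 64.2] 61.6 pred disc [287.5 245.8]
now scene knob [326.2 183.2] [320, 180, 13, 8, 80] rel [ 0.9 -4.3] disc [324.8 196.8] [50.7 68.7] 95.5 pred disc [325.1 197.3]
now knob3d [0.4834 0.059  0.2194] disc3d [0.4817 0.0577 0.1824]
[188, 181, 184, 181, 189, 203, 193, 31, 35, 36, 180, 203, 182, 93, 98, 101, 92, 18, 36, 31, 35, 32, 32, 31, 94, 104, 105, 102, 101, 93]
```

The lid measures 33 mm above the rim and centred to within about 2 mm. The cups and the jar are unchanged, and the tray and ring are in place. Handing in.

```bash
python3 -c "
from plant import ticket
print(ticket.job_done())"
```

```text
the job is handed in; nothing more can be done
None
```

The job is handed in (no verdict came back): by my last measurements the ring is four clicks off the stop, all five lumps are in the hopper, the empty tray is flat on its mat about 9 mm from its start, the lid is seated, and the cups and jar are unmoved.

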